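Pull the snap cap off the stamping machine

TASK

Open the grey stamping machine on the office desk for refilling: stand the lying cap puller (steel fork with a red stem) upright on the desk and let go of it, take it up again, hook its ledges under the blue cap and pull the snug cap up until it pops off, keeping it level. Carry the cap on the puller and set it down upright on the cork mat, near the middle, then draw the puller out from under it and leave the puller standing upright on the desk, well clear of the cap. Do not touch the cap with the gripper and leave everything else on the desk as it is.

Things in the scene. Friction and masses are not known exactly. Their poses are not given: they have to be found in the camera images.
- puller_grip (a point): Point on the axis of the loose cap puller's red square stem (26 x 26 mm), 35 mm below its free end. Axes: z along the stem towards its free end, x to the puller's open side, y across. One rigid piece, 0.25 kg, 135 mm tall. Starts lying on its back plate, stem level, open side up, this point 46 mm above the desk. Standing on its ledges (stable) this point is 100 mm high.
- puller_foot (a point): Puller's foot on the stem axis, same axes. Ledges: 5 mm thick, at y = +-29 to 43 mm, from the back to x = +33 mm; their last 4 mm turned up to 8 mm height. Back plate x = -46 to -41 mm, 98 mm wide, side plates y = +-43 to 49 mm to x = +10 mm, bridge at 50 to 55 mm height, all steel; stem from 55 to 135 mm. Open to +x and between the ledges.
- cap_flange (a point): Centre of the loose blue cap's round flange, 80 mm across, 6 mm thick (this point half-way); z up out of its crown (62 mm across, 18 mm high). Below it a white square skirt, 44 mm wide, sides along x and y, 15 mm high, stands on the deck. So the flange's underside is 15 mm above what the cap stands on. Mass 90 g.
- cap_foot (a point): Centre of the skirt's lower rim, at deck level at first. The skirt is snapped over four sprung balls on a short steel post: it takes about 8 to 20 N straight up, gives way after a few mm, and is free of the post 14 mm up.
- machine: Fixed grey stamping machine; origin at desk level under the cap's centre, x to its back. Body x = -80 to +110 mm, y = +-75 mm; flat deck 45 mm above the desk. At the back, x = 60 to 110 mm, a white housing rises 35 mm above the deck: bring the puller in from the front, ledges between deck and flange, either side of the skirt, until its back plate meets the flange's rim.
- mat_top (a point): Centre of the top face of the fixed cork mat, 150 x 150 mm, 4 mm thick, flat on the desk.
- mouse: Loose computer mouse, 100 x 58 x 30 mm, origin under its centre; leave alone.
- stapler: Loose black stapler, 130 x 34 x 40 mm, origin under its centre; leave alone.
- stamp_orange: Loose hand stamp, orange and black, 50 x 75 x 85 mm, origin under its centre; leave alone.
- mug: Loose white mug, 80 mm across, 95 mm high, origin under its centre; leave alone.
- marker: Loose yellow marker, 130 x 18 x 16 mm, origin under its centre; leave alone.
- pen_pot: Loose dark pen pot, 90 x 90 x 90 mm with pens up to 150 mm, origin under its centre; leave alone.
Not all that is in view belongs to the job. Leave any purple look-alike of the machine alone. What is shaped like the part that bears puller_grip but pink is not meant.

How it is judged:
On the way, in this order (a step that is already met when the one before it is completed fails the run):
1. the puller stands upright on the desk on its own, let go (angle between puller_grip's own z axis and vertical below 0.1 rad and height (world z) of puller_grip below 0.106 m and contact force between puller and the fingers below 0.1 N and linear speed of puller below 0.03 m/s), for 0.2 s.
2. the cap is off the post, level, carried on the held puller (z of cap_flange in the frame of machine above 0.083 m and contact force between puller and cap above 0.3 N and contact force between puller and the fingers above 1 N and angle between cap_flange's own z axis and vertical below 0.35 rad), for 0.2 s.
3. the cap is set down on the mat, the puller still around it (horizontal distance between cap_flange and mat_top below 0.05 m and z of cap_flange in the frame of mat_top below 0.021 m and angle between cap_flange's own z axis and vertical below 0.1 rad and horizontal distance between puller_grip and cap_flange below 0.03 m and height (world z) of puller_grip below 0.125 m and linear speed of cap below 0.05 m/s), for 0.1 s.
At the end, for the whole second after the job is handed in: Cap upright on the mat (tilt under 0.1 rad, flange centre under 21 mm above the mat's top, within 50 mm of its centre); puller standing upright (tilt under 0.1 rad, stem point under 106 mm high), stem axis over 75 mm from the cap's centre, not touching it; both at rest (horizontal distance between cap_flange and mat_top below 0.05 m and z of cap_flange in the frame of mat_top below 0.021 m and angle between each of cap_flange, puller_grip's own z axis and vertical below 0.1 rad and height (world z) of puller_grip below 0.106 m and horizontal distance between puller_grip and cap_flange above 0.075 m and contact force between puller and cap below 0.05 N and linear speed of each of cap, puller below 0.02 m/s).
It fails at once if the gripper or arm touches the cap (contact force between cap and the fingers above 0.5 N or contact force between cap and the arm above 0.5 N).
It fails at once if the cap tips over (more than 0.6 rad) (angle between cap_flange's own z axis and vertical above 0.6 rad).
It fails at once if a bystander is moved by more than 20 mm (distance of any of stapler, stamp_orange, mouse, mug, marker, pen_pot from where it was at the start of the episode above 0.02 m).
It also fails if it takes over 70 s, if anything falls off the work surface, if the arm or the gripper's body presses on something with over 40 N, if the wrist force passes 120 N, or if a joint passes its speed limit or range.

ROBOT

A 6-joint arm with a two-finger parallel gripper is mounted at the origin on the work surface. World frame = base frame: x ahead of the robot, y to its left, z up, the work surface at z = 0. Lengths are in m, angles in rad, forces in N, time in s.
With the tool pointing down it reaches from about 0.2 to 0.875 m from the base axis. Payload 3.4 kg.
Tool frame: the origin (TCP) lies between the finger pads; the fingertips stand 17 mm ahead of it and the grasp point (between the pads) lies 2 mm behind it; x points along the fingers, y is the direction in which the jaws open and shut, and the axes are right-handed (so a half turn about x gives the same grasp; the last joint's range is limited). The gripper opens to 94 mm and grips with 3 to 60 N. Pads are 16 mm wide; open, the fingers measure 119 mm over their backs; the gripper's body (75 mm by 177 mm) begins 78 mm behind the grasp point.
Start: joints at [-1.335, 0.276, 1.505, -0, 1.361, -0.121], TCP at [0.201, -0.539, 0.222] pointing down, gripper open.
Joint ranges: [-2.89, 2.89], [-0.75, 2.08], [0.22, 2.7], [-1.18, 4.32], [0.11, 2.71], [-2.7, 2.7]. Speed limits (rad/s): [2.57, 2.57, 3.14, 3.14, 3.14, 3.14].

INTERFACE

Orientations are given as a unit quaternion [x, y, z, w].
In Python, from workcell import robot gives the robot as it stands.
- The arm moves only by the shell command python3 -m pendant 'ROWS' [FORCE]. ROWS is JSON, a list of rows, each a list of 7 numbers: the shift along the tool's x, y, z in cm, then the turn, a rotation vector about the tool's x, y, z in rad, then the closure, from 0 (fully open) to 1 (shut). A call has 1 to 10 rows; each row shifts and turns the commanded pose from where the row before left it, along the tool's axes as they then stand; what a row does not reach is not made up. A row lasts 1/8 s, in which the tool goes at most 62.5 mm and 10.7 degrees, less where a joint would pass 70% of its speed; a pose out of reach is approached as far as the arm can. A call is refused whole if a number of a shift passes 6.25 or a number of a turn 0.188, either way. A call with a gripper value outside its range is refused whole. The fingers move at their own pace and stop on an object; FORCE is the grip in N (left out, the last holds). Time passes only in rows, so rows that do not move let the fingers close. It gives the time, the measured TCP pose, the force and the opening at its end, in the units of the state.
- robot.state(): the state, without advancing time (a new reading comes with each control period).
- robot.capture(name): name is "side" or "top" or "wrist"; returns the picture (384x512x3 uint8, blue, green, red); there is no depth.
- robot.calibration(name): a dict with "mtx" (3x3 intrinsics, pixels), "origin" and "rotation" of the camera in the world. Camera axes: x right, y down, z forward; pixel columns grow to the right and rows downward; lengths in m; the calibration is good to about 2 mm. A picture is of the moment at which its call begins: read the wrist's pose just before it. calibration takes no time and is no camera call; for the wrist camera it gives the pose at the moment of the call.
- robot.job_done(): hands the job in, once; it reports no verdict.
The state is a dict: "t": time; "joints": joint angles; "dq": joint speeds; "joint_efforts": joint torques, N m; "ee_pos": TCP position; "tcp_rot": TCP orientation; "ft_force": force on the tool from outside, world axes, zero at the start; "ft_torque": the same for the moment, N m; "width": finger opening in m.
Only numpy, scipy, OpenCV 4.12 (cv2) and the standard library are available. Lean on these libraries where they do the work, as an engineer would, in place of code of your own. Each camera call takes 0.05 s, during which the arm holds its last target.

## Working session

There is one attempt and no reset: what is moved stays moved. The work goes in short steps, Python scripts to look and compute and a shell command to move; the robot and the scene stay as the last step left them, time stands still between calls to the robot, and variables do not carry over. Pictures are saved under pics/ and viewed, and the job is handed in when it is done.

```bash
ls; mkdir -p pics
python3 - <<'E'
from workcell import robot
import cv2
print(robot.state())
for n in ("side","top","wrist"):
    c=robot.calibration(n); print(n,c)
    cv2.imwrite(f"pics/{n}0.png",robot.capture(n))
E
```

```text
pics
{'t': 0.0, 'joints': array([-1.33499184e+00,  2.76597684e-01,  1.50610476e+00,  1.77175396e-05,
        1.36067058e+00, -1.20979060e-01]), 'dq': array([ 3.60979295e-05, -7.64387756e-04,  4.75204590e-04, -3.15231189e-04,
       -1.56426868e-03, -9.94951642e-04]), 'joint_efforts': array([-1.52472199e-03, -4.04589021e+01, -2.37236470e+01,  6.98851165e-02,
        3.46417632e-02, -1.50557862e-04]), 'ee_pos': array([ 0.20071611, -0.53827721,  0.22161448]), 'tcp_rot': array([-0.69585519, -0.12610148,  0.6959152 , -0.12484393]), 'ft_force': array([ 0.02836869, -0.57458288,  0.02064789]), 'ft_torque': array([-0.03814552, -0.00078399, -0.04705786]), 'width': 0.09412080548473757}
side {'mtx': array([[425.03442357,   0.        , 253.15852087],
       [  0.        , 425.03442357, 188.07503977],
       [  0.        ,   0.        ,   1.        ]]), 'origin': array([0.1053377 , 0.89983272, 1.07424239]), 'rotation': array([-0.16828573,  0.90670764, -0.38006806,  0.07148038])}
top {'mtx': array([[402.80143851,   0.        , 264.84618052],
       [  0.        , 402.80143851, 188.29107028],
       [  0.        ,   0.        ,   1.        ]]), 'origin': array([ 0.26697027, -0.04555197,  1.61476513]), 'rotation': array([-0.70488381,  0.70582405, -0.05581831,  0.04284329])}
wrist {'mtx': array([[274.55416177,   0.        , 257.90428717],
       [  0.        , 274.55416177, 192.27518119],
       [  0.        ,   0.        ,   1.        ]]), 'origin': array([ 0.27775246, -0.50844716,  0.38383129]), 'rotation': array([ 0.81335967, -0.56406242, -0.08210996,  0.11635116])}
```

View pics/side0.png

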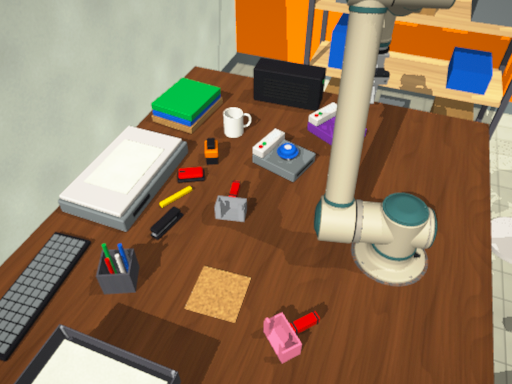

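View pics/top0.png

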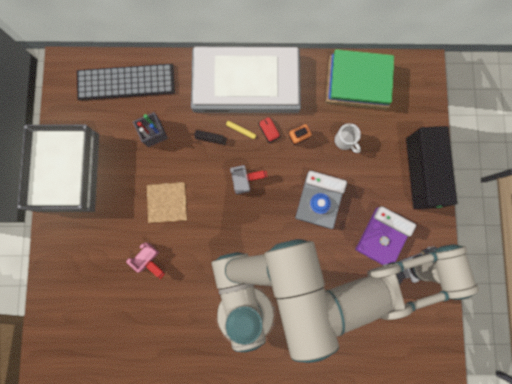

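View pics/wrist0.png

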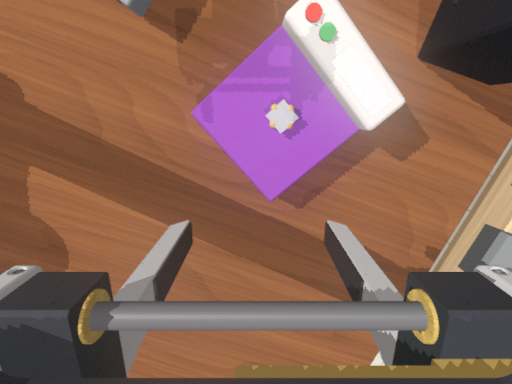

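The top view shows the puller at about (240,178) with its stem pointing right to (265,174). The machine and cap are at (320,202), the mat at (166,202), and a pink decoy at (145,260). I'll zoom in and measure.

```bash
cat > h.py <<'E'
import numpy as np,cv2
from scipy.spatial.transform import Rotation as R
from workcell import robot
def ray(c,uv,z):
    uv=np.atleast_2d(np.array(uv,float)); K=c['mtx']
    d=np.c_[(uv[:,0]-K[0,2])/K[0,0],(uv[:,1]-K[1,2])/K[1,1],np.ones(len(uv))]
    d=R.from_quat(c['rotation']).apply(d); o=np.array(c['origin'])
    return o+d*((z-o[2])/d[:,2])[:,None]
def proj(c,P):
    p=R.from_quat(c['rotation']).inv().apply(np.atleast_2d(P)-np.array(c['origin']))
    q=p@c['mtx'].T; return q[:,:2]/q[:,2:]
def masks(im):
    h=cv2.cvtColor(im,cv2.COLOR_BGR2HSV)
    H,S,V=[h[...,i].astype(int) for i in range(3)]
    return dict(red=((H<6)|(H>174))&(S>190)&(V>90),blue=(H>100)&(H<125)&(S>150)&(V>60),
      grey=(S<60)&(V>60)&(V<235),cork=(H>10)&(H<22)&(S>90)&(V>150))
def blobs(m,mn=25):
    n,l,s,c=cv2.connectedComponentsWithStats(m.astype(np.uint8))
    return [(s[i].tolist(),c[i].round(1).tolist(),l==i) for i in range(1,n) if s[i,4]>=mn]
E
python3 - <<'E'
from h import *
for n in("top","side"):
    im=cv2.imread(f"pics/{n}0.png"); m=masks(im)
    for k in m:
        for s,c,_ in blobs(m[k],40):
            if s[4]<4000: print(n,k,s,c)
im=cv2.imread("pics/top0.png")
a=cv2.resize(im[155:235,140:270],None,fx=6,fy=6,interpolation=cv2.INTER_NEAREST); cv2.imwrite("pics/topA.png",a)
a=cv2.resize(im[165:235,285:355],None,fx=8,fy=8,interpolation=cv2.INTER_NEAREST); cv2.imwrite("pics/topB.png",a)
im=cv2.imread("pics/side0.png")
a=cv2.resize(im[110:230,200:330],None,fx=5,fy=5,interpolation=cv2.INTER_NEAREST); cv2.imwrite("pics/sideA.png",a)
E
```

```text
top blue [312, 195, 17, 17, 152] [319.5, 203.3]
top grey [328, 53, 62, 53, 136] [349.1, 92.1]
top grey [77, 64, 98, 36, 2692] [124.8, 80.5]
top grey [222, 73, 12, 14, 67] [227.8, 79.3]
top grey [133, 113, 31, 33, 405] [149.0, 128.7]
top grey [334, 123, 27, 30, 607] [348.2, 137.5]
top grey [230, 165, 20, 29, 414] [239.7, 179.2]
top grey [295, 170, 52, 59, 1697] [320.7, 198.5]
top grey [318, 199, 7, 8, 45] [321.0, 202.2]
top grey [374, 206, 43, 31, 621] [395.3, 221.0]
top grey [380, 236, 10, 10, 74] [384.2, 240.4]
top cork [289, 124, 22, 19, 150] [298.8, 133.7]
top cork [147, 182, 40, 41, 1461] [166.0, 202.0]
side red [178, 167, 25, 12, 268] [190.1, 172.5]
side red [229, 181, 11, 16, 129] [234.5, 188.5]
side red [105, 258, 9, 16, 61] [108.5, 265.4]
side red [290, 311, 30, 23, 344] [305.1, 321.8]
side blue [328, 14, 21, 55, 651] [338.1, 42.8]
side blue [446, 48, 46, 46, 1686] [469.4, 70.4]
side blue [153, 95, 67, 31, 258] [182.6, 115.0]
side blue [277, 143, 22, 16, 222] [287.2, 151.6]
side blue [118, 244, 10, 27, 107] [123.0, 256.0]
side grey [304, 0, 11, 65, 306] [308.8, 31.4]
side grey [471, 0, 41, 27, 930] [492.8, 11.9]
side grey [321, 11, 7, 30, 115] [323.8, 25.2]
side grey [323, 76, 8, 15, 56] [325.9, 81.6]
side grey [223, 107, 29, 31, 312] [236.3, 121.7]
side grey [252, 128, 64, 54, 1369] [282.5, 159.0]
side grey [214, 196, 33, 26, 738] [230.5, 208.3]
side grey [0, 234, 85, 120, 3746] [34.9, 285.1]
side grey [96, 248, 40, 46, 971] [116.7, 275.1]
side grey [14, 325, 164, 59, 1452] [106.4, 353.8]
side cork [309, 0, 41, 79, 1465] [324.9, 33.2]
side cork [325, 84, 15, 10, 94] [332.2, 89.1]
side cork [446, 108, 28, 13, 215] [459.6, 113.7]
side cork [151, 115, 46, 18, 247] [172.2, 124.0]
side cork [204, 140, 14, 18, 174] [210.6, 150.3]
side cork [184, 266, 67, 57, 2471] [217.9, 293.7]
```

View pics/topA.png

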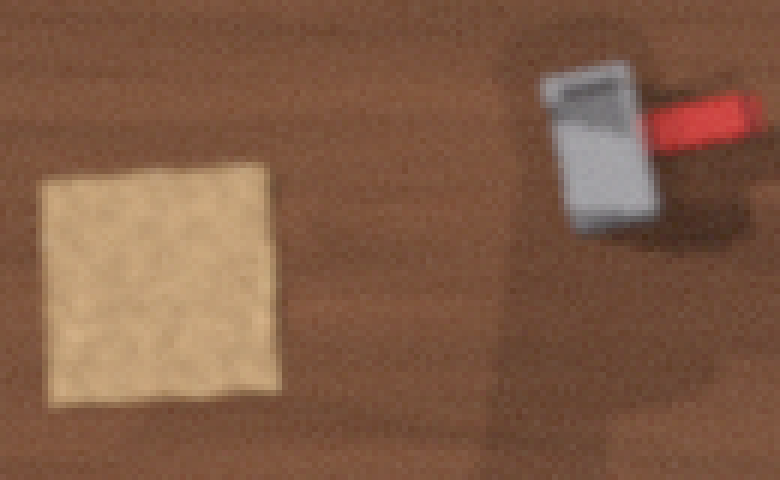

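View pics/topB.png

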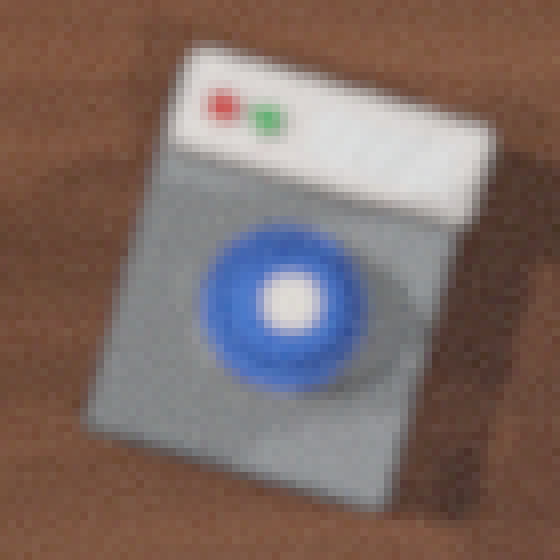

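View pics/sideA.png

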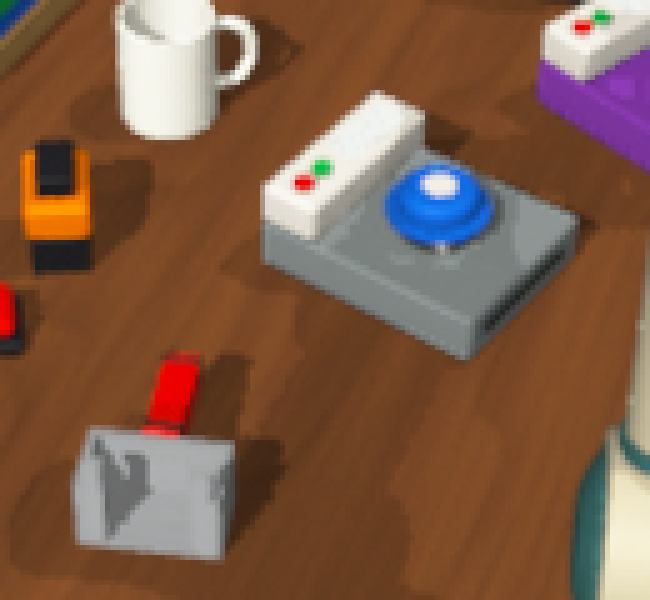

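Run:
```python
from h import *
im=cv2.imread("pics/top0.png"); c=robot.calibration("top")
h=cv2.cvtColor(im,cv2.COLOR_BGR2HSV).astype(int)
red=((h[...,0]<8)|(h[...,0]>172))&(h[...,1]>150)&(h[...,2]>100)
for s,cc,l in blobs(red,20):
    print(s,cc)
    if 225<cc[0]<285 and 160<cc[1]<190:
        b=cv2.boxPoints(cv2.minAreaRect(np.argwhere(l)[:,::-1].astype(np.float32)))
        print("stem box@59mm",ray(c,b,.055).round(4)); 
im2=cv2.imread("pics/side0.png"); cs=robot.calibration("side")
for s,cc,l in blobs(masks(im2)['red'],60):
    if 225<cc[0]<245:
        b=cv2.boxPoints(cv2.minAreaRect(np.argwhere(l)[:,::-1].astype(np.float32)))
        print("side stem@46",b.round(1).tolist(),ray(cs,b,.050).round(4))
# puller foot-end rim from topA crop px
f=lambda p,o,k:np.array(p)/k-.5+np.array(o)
A=f([[541,78],[628,62],[660,215],[575,232]],[140,155],6)
print("puller body corners @56(top of side plates) / 0.0", ray(c,A,.056).round(4))
# mat
m=masks(im)['cork']
for s,cc,l in blobs(m,1000):
    b=cv2.boxPoints(cv2.minAreaRect(np.argwhere(l)[:,::-1].astype(np.float32)))
    P=ray(c,b,.004);print("mat",P.round(4),P.mean(0).round(4), ray(c,cc,.004))
m=masks(im2)['cork']
for s,cc,l in blobs(m,2000):
    print("mat side",ray(cs,cc,.004))
# machine
B=f([[190,42],[495,128],[388,510],[85,430]],[285,165],8)
P=ray(c,B[:2],.080);Q=ray(c,B[2:],.045)
print("housing top back corners",P.round(4),"front deck corners",Q.round(4))
d=masks(im)['blue']
for s,cc,l in blobs(d,100):
    cnt=np.argwhere(l)[:,::-1]; (x,y),r=cv2.minEnclosingCircle(cnt.astype(np.float32)); print("cap",x,y,r,ray(c,[x,y],.063))
for s,cc,l in blobs(masks(im2)['blue'],100):
    if 270<cc[0]<300: 
        x,y,w,hh=s[:4]; print("cap side",ray(cs,[x+w/2-.5,y+hh/2-.5],.072),s)
```

```text
[260, 118, 19, 23, 253] [269.3, 129.4]
[248, 170, 19, 11, 155] [257.0, 174.9]
stem box@59mm [[ 0.5493 -0.0049  0.055 ]
 [ 0.5642 -0.0775  0.055 ]
 [ 0.5304 -0.084   0.055 ]
 [ 0.5157 -0.0116  0.055 ]]
[146, 261, 19, 18, 173] [154.9, 269.6]
side stem@46 [[228.5, 195.10000610351562], [232.39999389648438, 179.39999389648438], [240.89999389648438, 181.5], [236.89999389648438, 197.1999969482422]] [[ 0.5474 -0.0106  0.05  ]
 [ 0.5655 -0.0869  0.05  ]
 [ 0.5336 -0.0876  0.05  ]
 [ 0.5168 -0.0117  0.05  ]]
puller body corners @56(top of side plates) / 0.0 [[ 0.5686  0.0636  0.056 ]
 [ 0.5793  0.0067  0.056 ]
 [ 0.478  -0.0146  0.056 ]
 [ 0.4669  0.0406  0.056 ]]
mat [[0.5129 0.4034 0.004 ]
 [0.5205 0.2491 0.004 ]
 [0.3645 0.2379 0.004 ]
 [0.3574 0.3902 0.004 ]] [0.4388 0.3202 0.004 ] [[0.43800359 0.32028213 0.004     ]]
mat side [[ 0.87303776 -1.39264762  0.004     ]]
mat side [[-0.07725114 -1.46705732  0.004     ]]
mat side [[0.43764775 0.32362579 0.004     ]]
housing top back corners [[ 0.5554 -0.2427  0.08  ]
 [ 0.5132 -0.39    0.08  ]] front deck corners [[ 0.3305 -0.3397  0.045 ]
 [ 0.3696 -0.1925  0.045 ]]
cap 320.2727355957031 203.0 8.825773239135742 [[ 0.42743561 -0.28937375  0.063     ]]
cap side [[ 0.4263339  -0.28167676  0.072     ]] [277, 143, 22, 16, 222]
```

```bash
cat >> h.py <<'E'
def axes(): 
    s=robot.state(); return np.array(s['ee_pos']),R.from_quat(s['tcp_rot']),s
def plan(p,Rt=None):
    p0,R0,s=axes()
    d=R0.inv().apply(np.array(p)-p0)*100
    print("shift cm",d.round(2),"|d|",np.linalg.norm(d).round(2))
    if Rt is not None:
        rv=(R0.inv()*Rt).as_rotvec(); print("rotvec",rv.round(3),np.linalg.norm(rv).round(3),"rows>=",np.ceil(np.abs(rv).max()/.187))
def tool(ax,y):
    ax=np.array(ax,float);ax/=np.linalg.norm(ax);y=np.array(y,float);y-=ax*(y@ax);y/=np.linalg.norm(y)
    return R.from_matrix(np.c_[ax,y,np.cross(ax,y)])
def st():
    s=robot.state(); print('t',round(s['t'],2),'p',s['ee_pos'].round(4),'F',s['ft_force'].round(2),'w',round(s['width'],4),'j',s['joints'].round(2)); print(R.from_quat(s['tcp_rot']).as_matrix().round(3).tolist())
E
python3 - <<'E'
from h import *
st()
pz=np.array([.197,-.98,0]);px=np.array([0,0,1]);py=np.cross(pz,px)
for e in (45,):
  for sg in (1,-1):
    T=tool(-px*np.sin(np.radians(e))-pz*np.cos(np.radians(e)),sg*py)
    print(sg);plan([.542,-.06,.2],T)
E
```

```text
t 0.15 p [ 0.2007 -0.5384  0.2219] F [0.25 0.5  0.14] w 0.0944 j [-1.34  0.28  1.51  0.    1.36 -0.12]
[[-0.0, 0.349, -0.937], [0.001, -0.937, -0.349], [-1.0, -0.001, -0.0]]
1
shift cm [  2.24 -32.91 -48.69] |d| 58.81
rotvec [ 1.63  -0.575 -0.674] 1.855 rows>= 9.0
-1
shift cm [  2.24 -32.91 -48.69] |d| 58.81
rotvec [-1.334  0.647 -0.551] 1.582 rows>= 8.0
```

```bash
python3 -m pendant '[[0,-3.3,-4.8,0,0,0,0],[0,-3.3,-4.9,0,0,0,0],[0,-3.3,-4.9,0,0,0,0],[0,-3.3,-4.9,0,0,0,0],[0,-3.3,-4.9,0,0,0,0],[0,-3.3,-4.9,0,0,0,0],[0,-3.3,-4.9,0,0,0,0],[0,-3.3,-4.9,0,0,0,0],[0,-3.3,-4.9,0,0,0,0],[0,-3.3,-4.9,0,0,0,0]]'
python3 - <<'E'
from h import *
st()
pz=np.array([.197,-.98,0]);px=np.array([0,0,1]);py=np.cross(pz,px)
T=tool(-px-pz,-py); plan([.542,-.06,.2],T)
plan([.542,-.06,.2],tool(-px,-py))
E
```

```text
t: 1.4
ee_pos: [0.5446, -0.0571, 0.2223]
tcp_rot: [-0.696, -0.125, 0.696, -0.126]
ft_force: [0.8, -0.3, -0.2]
width: 0.0943
t 1.4 p [ 0.5446 -0.0571  0.2223] F [ 0.78 -0.29 -0.21] w 0.0943 j [-0.23  0.23  1.56 -0.    1.34  0.98]
[[0.0, 0.349, -0.937], [-0.0, -0.937, -0.349], [-1.0, 0.0, 0.0]]
shift cm [2.23 0.18 0.34] |d| 2.27
rotvec [-1.334  0.648 -0.553] 1.583 rows>= 8.0
shift cm [2.23 0.18 0.34] |d| 2.27
rotvec [-1.412  0.    -0.   ] 1.412 rows>= 8.0
```

```bash
python3 -m pendant '[[0,0,0,-0.177,0,0,0],[0,0,0,-0.177,0,0,0],[0,0,0,-0.177,0,0,0],[0,0,0,-0.177,0,0,0],[0,0,0,-0.177,0,0,0],[0,0,0,-0.177,0,0,0],[0,0,0,-0.177,0,0,0],[0,0,0,-0.173,0,0,0],[0,0,0,0,0,0,0]]'
python3 - <<'E'
from h import *
st()
cw=robot.calibration("wrist"); im=robot.capture("wrist"); cv2.imwrite("pics/w1.png",im)
import json; json.dump({k:np.array(v).tolist() for k,v in cw.items()},open("w1.json","w"))
h=cv2.cvtColor(im,cv2.COLOR_BGR2HSV).astype(int)
red=((h[...,0]<8)|(h[...,0]>172))&(h[...,1]>150)&(h[...,2]>60)
for s,cc,l in blobs(red,100):
    b=cv2.boxPoints(cv2.minAreaRect(np.argwhere(l)[:,::-1].astype(np.float32)))
    print(s,cc,b.round(0).tolist(),ray(cw,b,.059).round(4).tolist())
E
```

```text
t: 2.52
ee_pos: [0.5436, -0.0588, 0.2222]
tcp_rot: [0.449, 0.547, -0.449, 0.546]
ft_force: [1.3, -0.1, -0.2]
width: 0.0944
t 2.52 p [ 0.5436 -0.0588  0.2222] F [ 1.32 -0.12 -0.18] w 0.0944 j [-0.23  0.23  1.56 -0.    1.34 -0.43]
[[-0.001, 0.981, 0.195], [0.0, 0.195, -0.981], [-1.0, -0.001, -0.0]]
[245, 144, 24, 49, 1105] [256.4, 167.7] [[245.0, 144.0], [268.0, 144.0], [268.0, 192.0], [245.0, 192.0]] [[0.5193, -0.0151, 0.059], [0.5458, -0.0098, 0.059], [0.5579, -0.0672, 0.059], [0.53, -0.0728, 0.059]]
[352, 202, 69, 47, 2117] [386.2, 224.8] [[350.0, 217.0], [414.0, 200.0], [423.0, 233.0], [358.0, 250.0]] [[0.666, -0.0793, 0.059], [0.7384, -0.0416, 0.059], [0.7653, -0.0821, 0.059], [0.6907, -0.1219, 0.059]]
```

View pics/w1.png

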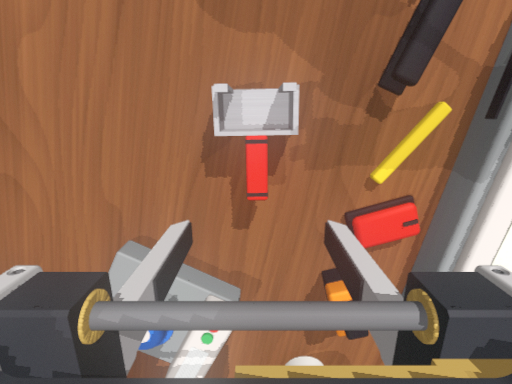

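Run:
```python
from h import *
import json
cw=json.load(open("w1.json")); cw={k:np.array(v) for k,v in cw.items()}
im=cv2.imread("pics/w1.png"); 
a=cv2.resize(im[75:210,200:310],None,fx=5,fy=5,interpolation=cv2.INTER_NEAREST)[:,:]; cv2.imwrite("pics/w1z.png",a[:600])
print(im[130:204,257].tolist())
for v in (150,170,190): print(v,[(u,im[v,u].tolist()) for u in (243,244,245,246,267,268,269,270)])
for v in (136.5,192,195.5,199.5): print(v,ray(cw,[[244.3,v],[268.7,v]],.059).round(4).tolist())
```

```text
[[182, 180, 187], [204, 201, 207], [212, 210, 214], [212, 209, 214], [204, 201, 212], [155, 152, 222], [73, 78, 250], [71, 77, 247], [71, 77, 239], [74, 76, 204], [79, 80, 104], [75, 75, 101], [77, 76, 104], [73, 75, 171], [70, 77, 245], [69, 75, 245], [69, 73, 244], [68, 74, 244], [68, 74, 245], [67, 74, 245], [66, 73, 244], [65, 72, 244], [66, 72, 244], [66, 73, 244], [66, 73, 244], [61, 71, 243], [63, 72, 244], [62, 71, 244], [63, 72, 244], [64, 71, 244], [62, 70, 244], [60, 68, 244], [62, 69, 244], [62, 70, 244], [58, 68, 244], [58, 66, 244], [60, 70, 244], [59, 66, 244], [60, 68, 244], [60, 68, 244], [58, 68, 244], [58, 67, 244], [55, 64, 243], [56, 67, 243], [60, 67, 244], [56, 65, 244], [55, 65, 243], [59, 67, 244], [57, 66, 244], [56, 63, 243], [57, 67, 244], [54, 65, 243], [52, 63, 243], [54, 65, 243], [56, 67, 243], [56, 65, 243], [54, 63, 242], [57, 65, 243], [55, 65, 242], [54, 64, 242], [53, 63, 242], [52, 62, 242], [54, 64, 230], [61, 66, 131], [64, 66, 97], [64, 67, 97], [63, 68, 169], [56, 65, 243], [52, 63, 238], [50, 63, 210], [55, 80, 160], [68, 103, 163], [68, 104, 163], [68, 104, 165]]
150 [(243, [62, 83, 134]), (244, [63, 83, 135]), (245, [58, 72, 149]), (246, [58, 64, 200]), (267, [59, 70, 180]), (268, [59, 76, 124]), (269, [60, 76, 125]), (270, [59, 76, 125])]
170 [(243, [57, 81, 136]), (244, [55, 81, 136]), (245, [54, 78, 135]), (246, [48, 61, 185]), (267, [52, 61, 187]), (268, [48, 67, 125]), (269, [52, 71, 124]), (270, [53, 73, 126])]
190 [(243, [51, 75, 128]), (244, [49, 74, 128]), (245, [52, 76, 130]), (246, [47, 66, 137]), (267, [52, 69, 191]), (268, [65, 93, 156]), (269, [69, 104, 166]), (270, [69, 106, 167])]
136.5 [[0.5169, -0.0068, 0.059], [0.5448, -0.0012, 0.059]]
192 [[0.5292, -0.073, 0.059], [0.5587, -0.0671, 0.059]]
195.5 [[0.53, -0.0774, 0.059], [0.5597, -0.0715, 0.059]]
199.5 [[0.531, -0.0825, 0.059], [0.5607, -0.0766, 0.059]]
```

View pics/w1z.png

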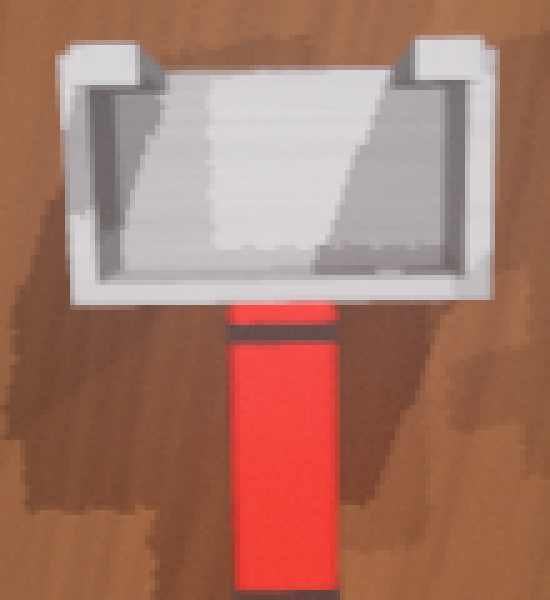

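Run:
```python
from h import *
c=robot.calibration("top")
print("stamp",ray(c,[[290,125],[310,128],[311,140],[292,143]],.06).round(3).tolist())
print("mug",ray(c,[[335,137],[361,137],[348,123],[348,152]],.08).round(3).tolist())
plan([.556,-.130,.131])
```

```text
stamp [[0.741, -0.176, 0.06], [0.728, -0.255, 0.06], [0.679, -0.258, 0.06], [0.667, -0.183, 0.06]]
mug [[0.686, -0.35, 0.08], [0.687, -0.453, 0.08], [0.743, -0.404, 0.08], [0.626, -0.4, 0.08]]
shift cm [ 9.12 -0.16  7.23] |d| 11.64
```

```bash
python3 -m pendant '[[3,0,3.6,0,0,0,0],[6.1,0,3.6,0,0,0,0],[0,0,0,0,0.157,0,0],[0,0,0,0,0.157,0,0],[0,0,0,0,0.157,0,0],[0,0,0,0,0.157,0,0],[0,0,0,0,0.157,0,0],[0,0,0,0,0,0,0]]'
python3 - <<'E'
from h import *
st(); plan([.5395,-.047,.046])
cv2.imwrite("pics/s2.png",robot.capture("side"))
E
```

```text
t: 3.58
ee_pos: [0.5568, -0.1272, 0.1354]
tcp_rot: [0.587, 0.714, -0.245, 0.293]
ft_force: [-0.4, -0.6, 0.2]
width: 0.094
t 3.58 p [ 0.5568 -0.1272  0.1354] F [-0.43 -0.61  0.19] w 0.094 j [-0.66  0.63  1.42  0.49  1.73 -0.94]
[[-0.14, 0.981, 0.132], [0.694, 0.192, -0.693], [-0.706, -0.005, -0.708]]
shift cm [12.13 -0.11  0.54] |d| 12.14
```

View pics/s2.png

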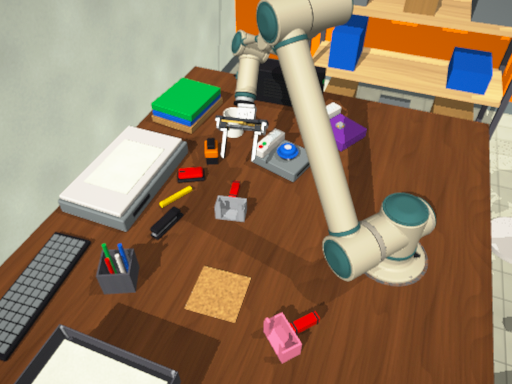

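```bash
python3 -m pendant '[[5,-0.1,0.3,0,0,0,0],[4,0,0.2,0,0,0,0],[3.1,0,0,0,0,0,0],[0,0,0,0,0,0,0]]' 40
python3 - <<'E'
from h import *
st()
cv2.imwrite("pics/w3.png",robot.capture("wrist"))
E
```

```text
t: 4.12
ee_pos: [0.5387, -0.0424, 0.0503]
tcp_rot: [0.584, 0.716, -0.243, 0.296]
ft_force: [0.7, -0.9, -0.1]
width: 0.094
t 4.12 p [ 0.5387 -0.0424  0.0503] F [ 0.74 -0.87 -0.14] w 0.094 j [-0.57  0.65  1.64  0.53  1.48 -1.  ]
[[-0.142, 0.98, 0.14], [0.692, 0.2, -0.694], [-0.708, -0.002, -0.707]]
```

View pics/w3.png

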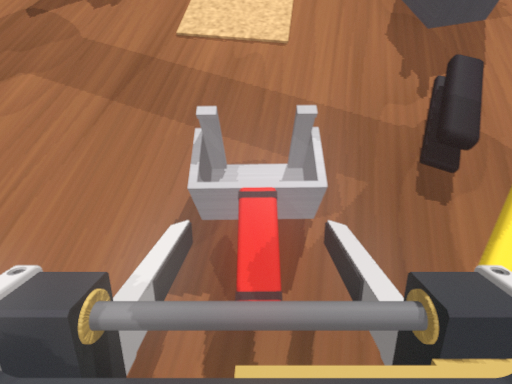

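```bash
python3 -m pendant '[[0,0,0.6,0,0,0,0],[0,0,0,0,0,0,0.5],[0,0,0,0,0,0,1],[0,0,0,0,0,0,1],[0,0,0,0,0,0,1],[0,0,0,0,0,0,1]]' 40
python3 - <<'E'
from h import *
st()
E
```

```text
t: 4.92
ee_pos: [0.5408, -0.0493, 0.0452]
tcp_rot: [0.585, 0.715, -0.243, 0.296]
ft_force: [-0.2, 0.6, -0.7]
width: 0.0476
t 4.92 p [ 0.5408 -0.0493  0.0452] F [-0.24  0.59 -0.72] w 0.0476 j [-0.58  0.66  1.63  0.53  1.48 -1.01]
[[-0.139, 0.98, 0.139], [0.693, 0.197, -0.694], [-0.707, -0.0, -0.707]]
```

```bash
python3 -m pendant '[[0,0,0,0,0,0,1],[0,0,0,0,0,0,1],[0,0,0,0,0,0,1],[0,0,0,0,0,0,1]]' 40
python3 - <<'E'
from h import *
st()
E
```

```text
t: 5.42
ee_pos: [0.5405, -0.0492, 0.0453]
tcp_rot: [0.585, 0.715, -0.243, 0.296]
ft_force: [-1.9, 0.5, -0.1]
width: 0.0258
t 5.42 p [ 0.5405 -0.0492  0.0453] F [-1.88  0.54 -0.09] w 0.0258 j [-0.58  0.66  1.63  0.53  1.48 -1.01]
[[-0.14, 0.98, 0.139], [0.693, 0.197, -0.693], [-0.707, -0.0, -0.707]]
```

```bash
python3 -m pendant '[[-2,0,-2,0,0,0,1],[-2.5,0,-2.5,0,0,0,1],[-2.5,0,-2.5,0,0,0,1],[0,0,0,0,0,0,1]]' 40;  python3 -m pendant '[[0,0,0,0,-0.175,0,1],[0,0,0,0,-0.175,0,1],[0,0,0,0,-0.175,0,1],[0,0,0,0,-0.175,0,1],[0,0,0,0,-0.175,0,1],[0,0,0,0,-0.175,0,1],[0,0,0,0,-0.175,0,1],[0,0,0,0,-0.175,0,1],[0,0,0,0,-0.17,0,1],[0,0,0,0,0,0,1]]'
python3 - <<'E'
from h import *
st()
cv2.imwrite("pics/s4.png",robot.capture("side"))
E
```

```text
t: 5.92
ee_pos: [0.5422, -0.0501, 0.1453]
tcp_rot: [0.586, 0.713, -0.243, 0.299]
ft_force: [-0.4, -0.6, -4.1]
width: 0.0257
t: 7.18
ee_pos: [0.5384, -0.0467, 0.1395]
tcp_rot: [0.239, 0.301, -0.585, 0.714]
ft_force: [0.3, -0.2, -3.3]
width: 0.0259
t 7.17 p [ 0.5384 -0.0467  0.1395] F [ 0.29 -0.23 -3.3 ] w 0.0259 j [ 0.28  0.39  1.87 -0.88  1.15  0.56]
[[0.135, 0.979, 0.15], [-0.691, 0.202, -0.694], [-0.71, -0.01, 0.704]]
```

View pics/s4.png

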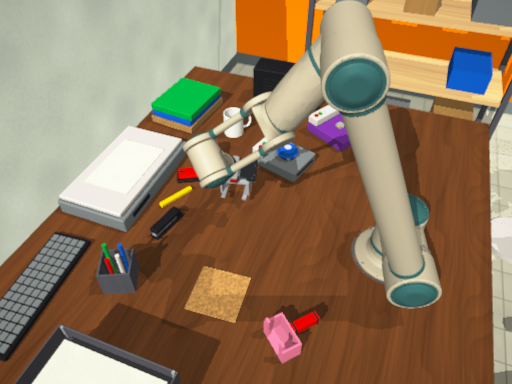

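Run:
```python
from h import *
cv2.imwrite("pics/w4.png",robot.capture("wrist"))
im=cv2.imread("pics/s4.png"); cv2.imwrite("pics/s4z.png",cv2.resize(im[120:220,170:320],None,fx=5,fy=5))
```

```text
(no output)
```

View pics/w4.png

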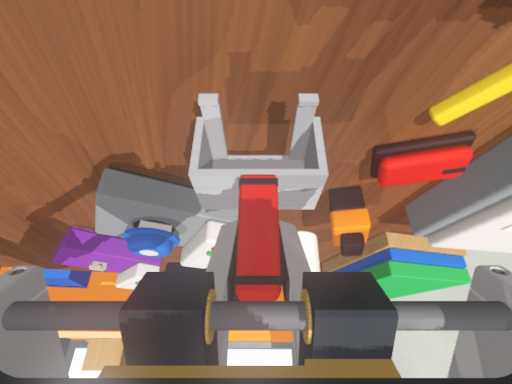

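View pics/s4z.png

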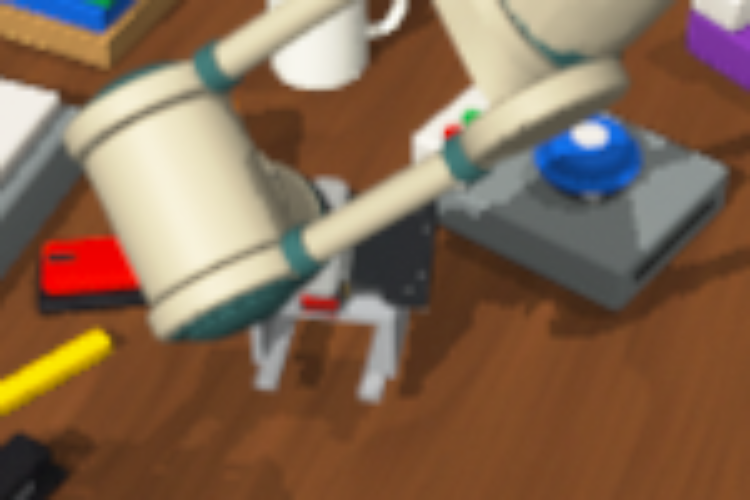

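```bash
python3 -m pendant '[[1.2,0,-1.2,0,0,0,1],[0.9,0,-0.9,0,0,0,1],[0,0,0,0,0,0,1],[0.2,0,-0.2,0,0,0,1],[0,0,0,0,0,0,1]]'
python3 - <<'E'
from h import *
st()
E
```

```text
t: 7.9
ee_pos: [0.541, -0.0493, 0.1119]
tcp_rot: [0.243, 0.296, -0.585, 0.715]
ft_force: [1.2, -0.4, -3.5]
width: 0.0259
t 7.9 p [ 0.541  -0.0493  0.1119] F [ 1.22 -0.37 -3.51] w 0.0259 j [ 0.27  0.43  1.9  -0.91  1.11  0.63]
[[0.139, 0.981, 0.139], [-0.693, 0.196, -0.694], [-0.707, 0.0, 0.707]]
```

```bash
python3 -m pendant '[[0.4,0,-0.4,0,0,0,1],[0,0,0,0,0,0,1]]';python3 -m pendant '[[0.1,0,-0.1,0,0,0,1],[0,0,0,0,0,0,1]]';python3 -m pendant '[[0.1,0,-0.1,0,0,0,1],[0,0,0,0,0,0,1]]'
```

```text
t: 8.15
ee_pos: [0.5406, -0.0491, 0.1057]
tcp_rot: [0.242, 0.296, -0.586, 0.715]
ft_force: [0.1, 0.2, -4.1]
width: 0.0257
t: 8.4
ee_pos: [0.5408, -0.0492, 0.1046]
tcp_rot: [0.243, 0.296, -0.585, 0.715]
ft_force: [-0.3, -0.2, -3.9]
width: 0.0259
t: 8.65
ee_pos: [0.5408, -0.0492, 0.1032]
tcp_rot: [0.243, 0.296, -0.585, 0.715]
ft_force: [0.3, -0.6, -2.8]
width: 0.0258
```

```bash
python3 -m pendant '[[0.1,0,-0.1,0,0,0,1],[0,0,0,0,0,0,1]]';python3 -m pendant '[[0.05,0,-0.05,0,0,0,1],[0,0,0,0,0,0,1]]'
```

```text
t: 8.9
ee_pos: [0.5407, -0.0492, 0.1017]
tcp_rot: [0.243, 0.296, -0.586, 0.715]
ft_force: [0.0, -0.5, -3.2]
width: 0.0256
t: 9.15
ee_pos: [0.5409, -0.0492, 0.1014]
tcp_rot: [0.243, 0.296, -0.586, 0.715]
ft_force: [-0.5, -0.0, -1.7]
width: 0.0256
```

```bash
python3 -m pendant '[[0.05,0,-0.05,0,0,0,1],[0,0,0,0,0,0,1],[0,0,0,0,0,0,0.5],[0,0,0,0,0,0,0.5],[0,0,0,0,0,0,0.5],[0,0,0,0,0,0,0.3],[0,0,0,0,0,0,0.3],[0,0,0,0,0,0,0.3]]';python3 - <<'E'
from h import *
st()
cv2.imwrite("pics/w5.png",robot.capture("wrist"))
E
```

```text
t: 10.15
ee_pos: [0.5408, -0.0492, 0.1004]
tcp_rot: [0.243, 0.296, -0.585, 0.715]
ft_force: [-0.2, 0.7, 0.2]
width: 0.0656
t 10.15 p [ 0.5408 -0.0492  0.1004] F [-0.16  0.67  0.21] w 0.0656 j [ 0.27  0.45  1.91 -0.92  1.09  0.65]
[[0.139, 0.98, 0.139], [-0.693, 0.197, -0.693], [-0.707, -0.0, 0.707]]
```

View pics/w5.png

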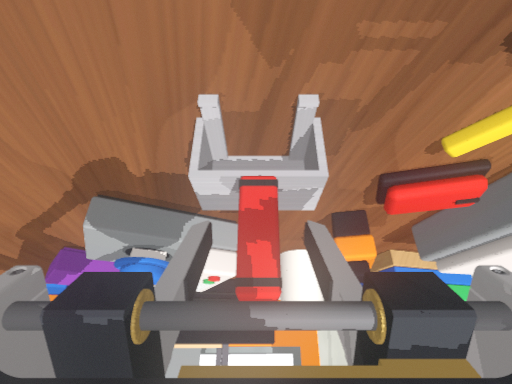

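```bash
python3 -m pendant '[[-2,0,0,0,0,0,0.2],[-4,0,0,0,0,0,0],[-5,0,0,0,0,0,0],[-2,0,0,0,0,0,0],[0,0,0,0,0.157,0,0],[0,0,0,0,0.157,0,0],[0,0,0,0,0.157,0,0],[0,0,0,0,0.157,0,0],[0,0,0,0,0.157,0,0],[0,0,0,0,0,0,0]]';python3 - <<'E'
from h import *
st()
cv2.imwrite("pics/w6.png",robot.capture("wrist"))
cv2.imwrite("pics/s6.png",robot.capture("side"))
cv2.imwrite("pics/t6.png",robot.capture("top"))
st()
E
```

```text
t: 11.45
ee_pos: [0.5233, 0.038, 0.1926]
tcp_rot: [0.45, 0.545, -0.45, 0.546]
ft_force: [-0.5, -0.1, 0.0]
width: 0.0942
t 11.45 p [0.5233 0.038  0.1926] F [-0.47 -0.14  0.  ] w 0.0942 j [-0.06  0.22  1.66 -0.    1.26 -0.25]
[[0.001, 0.982, 0.191], [-0.001, 0.191, -0.982], [-1.0, 0.0, 0.001]]
t 11.6 p [0.5221 0.0414 0.192 ] F [ 0.56  0.9  -0.34] w 0.0941 j [-0.05  0.22  1.66 -0.    1.26 -0.25]
[[-0.001, 0.98, 0.197], [-0.001, 0.197, -0.98], [-1.0, -0.001, 0.001]]
```

View pics/w6.png

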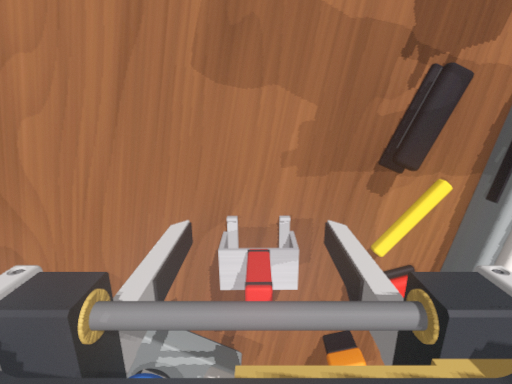

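View pics/s6.png

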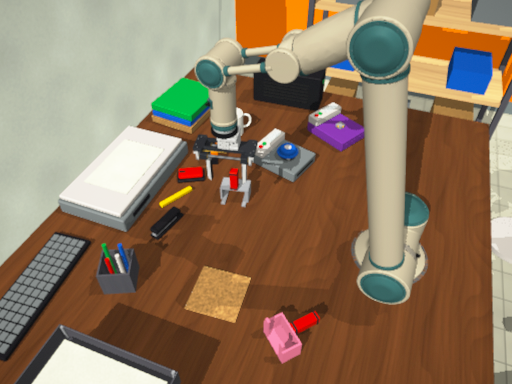

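```bash
python3 -m pendant '[[0,0,4.6,0,0,0,0],[0,0,4.6,0,0,0,0],[0,0,0,0,0,0,0],[0,0,0,0,0,0,0]]';python3 - <<'E'
from h import *
st(); plan([.5408,-.0485,.1])
cv2.imwrite("pics/w7.png",robot.capture("wrist"))
c=robot.calibration("wrist"); w=cv2.imread("pics/w6.png"); 
E
```

```text
t: 12.1
ee_pos: [0.5403, -0.0475, 0.192]
tcp_rot: [0.447, 0.548, -0.448, 0.547]
ft_force: [0.7, 0.3, -0.4]
width: 0.0938
t 12.1 p [ 0.5403 -0.0475  0.192 ] F [ 0.69  0.34 -0.44] w 0.0938 j [-0.22  0.25  1.62 -0.    1.27 -0.42]
[[-0.001, 0.98, 0.199], [0.0, 0.199, -0.98], [-1.0, -0.001, -0.001]]
shift cm [9.2  0.04 0.11] |d| 9.2
```

View pics/w7.png

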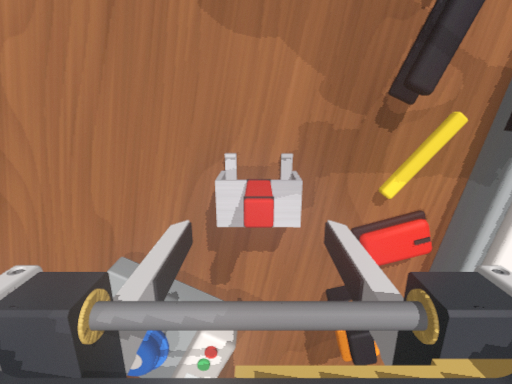

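Run:
```python
from h import *
c=robot.calibration("wrist"); 
im=cv2.imread("pics/w7.png"); cv2.imwrite("pics/w7z.png",cv2.resize(im[145:235,200:320],None,fx=6,fy=6,interpolation=cv2.INTER_NEAREST))
print(ray(c,[[244,196],[273,196],[273,226],[244,226]],.135).round(4).tolist())
print(proj(c,[[.5408,-.0485,.135]]))
```

```text
[[0.5258, -0.0337, 0.135], [0.5495, -0.0288, 0.135], [0.5553, -0.0553, 0.135], [0.5308, -0.0603, 0.135]]
[[258.10187748 215.62955298]]
```

View pics/w7z.png

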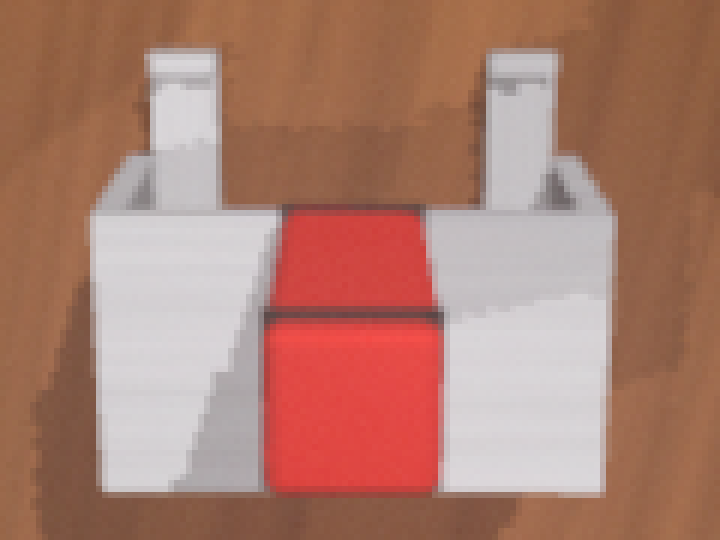

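```bash
python3 -m pendant '[[4,0,0,0,0,0,0],[4,0,0,0,0,0,0.3],[1.2,0,0,0,0,0,0.5],[0,0,0,0,0,0,1],[0,0,0,0,0,0,1],[0,0,0,0,0,0,1],[0,0,0,0,0,0,1],[0,0,0,0,0,0,1],[0,0,0,0,0,0,1],[0,0,0,0,0,0,1]]' 55;python3 - <<'E'
from h import *
st()
E
```

```text
t: 13.4
ee_pos: [0.541, -0.0494, 0.1007]
tcp_rot: [0.448, 0.547, -0.448, 0.547]
ft_force: [-0.2, 0.4, 3.0]
width: 0.0257
t 13.4 p [ 0.541  -0.0494  0.1007] F [-0.19  0.43  3.01] w 0.0257 j [-0.22  0.33  1.76 -0.    1.06 -0.42]
[[0.0, 0.98, 0.197], [-0.0, 0.197, -0.98], [-1.0, 0.0, 0.0]]
```

```bash
python3 -m pendant '[[-1,0,0,0,0,0,1],[-5,0,0,0,0,0,1],[-5,0,0,0,0,0,1],[0,-4.7,2.46,0,0,0,1],[0,-4.7,2.46,0,0,0,1],[0,-4.7,2.46,0,0,0,1],[0,-4.7,2.46,0,0,0,1],[0,-4.7,2.46,0,0,0,1],[0,-4.7,2.46,0,0,0,1]]' 55; python3 -m pendant '[[0,0,0,0.186,0,0,1],[0,0,0,0.186,0,0,1],[0,0,0,0.186,0,0,1],[0,0,0,0.186,0,0,1],[0,0,0,0.186,0,0,1],[0,0,0,0.186,0,0,1],[0,0,0,0.186,0,0,1],[0,0,0,0.186,0,0,1],[0,0,0,0.186,0,0,1],[0,0,0,0.186,0,0,1]]'; python3 -m pendant '[[0,0,0,0.182,0,0,1],[0,0,0,0,0,0,1]]';python3 - <<'E'
from h import *
st()
cw=robot.calibration("wrist")
import json; json.dump({k:np.array(v).tolist() for k,v in cw.items()},open("w8.json","w"))
cv2.imwrite("pics/w8.png",robot.capture("wrist"))
cv2.imwrite("pics/s8.png",robot.capture("side"))
cv2.imwrite("pics/t8.png",robot.capture("top"))
E
```

```text
t: 14.52
ee_pos: [0.2918, -0.2499, 0.2104]
tcp_rot: [0.448, 0.547, -0.448, 0.547]
ft_force: [-0.1, -1.2, -3.5]
width: 0.0257
t: 15.78
ee_pos: [0.2931, -0.249, 0.2103]
tcp_rot: [-0.706, 0.034, 0.706, 0.035]
ft_force: [0.6, 0.8, -3.5]
width: 0.0259
t: 16.02
ee_pos: [0.2931, -0.2491, 0.2103]
tcp_rot: [-0.701, 0.095, 0.701, 0.096]
ft_force: [-0.5, 0.2, -2.6]
width: 0.0258
t 16.02 p [ 0.2931 -0.2491  0.2103] F [-0.47  0.16 -2.62] w 0.0258 j [-0.89 -0.01  1.88  0.    1.27  0.96]
[[-0.0, -0.268, -0.963], [0.0, -0.963, 0.268], [-1.0, -0.0, 0.0]]
```

View pics/w8.png

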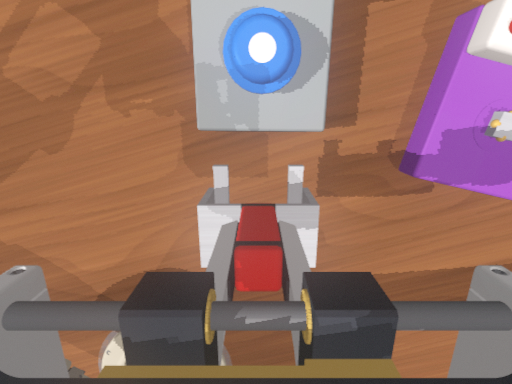

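View pics/s8.png

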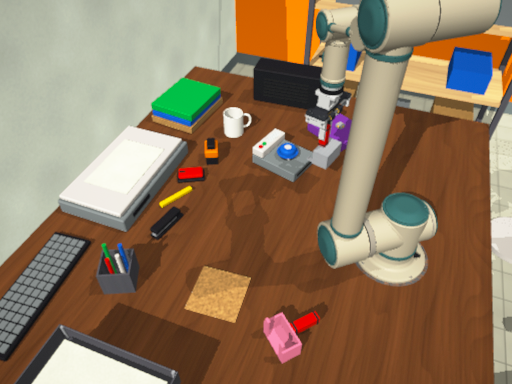

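View pics/t8.png

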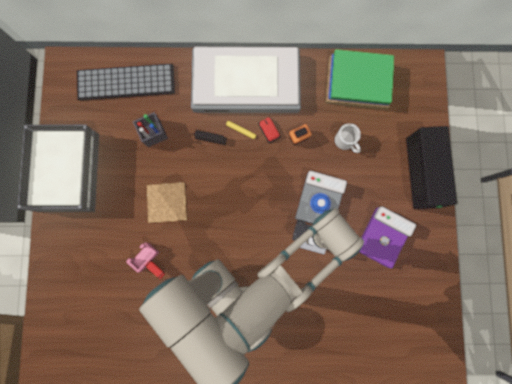

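Run:
```python
from h import *
import json
cw=json.load(open("w8.json")); cw={k:np.array(v) for k,v in cw.items()}
im=cv2.imread("pics/w8.png")
cv2.imwrite("pics/w8z.png",cv2.resize(im[0:220,180:350],None,fx=3.5,fy=2.7,interpolation=cv2.INTER_NEAREST))
h=cv2.cvtColor(im,cv2.COLOR_BGR2HSV).astype(int)
bl=(h[...,0]>100)&(h[...,0]<125)&(h[...,1]>150)&(h[...,2]>60)
for s,c,l in blobs(bl,500):
    cnt=cv2.findContours(l.astype(np.uint8),cv2.RETR_EXTERNAL,cv2.CHAIN_APPROX_NONE)[0][0]
    e=cv2.fitEllipse(cnt); print("blue",s,e, ray(cw,e[0],.066))
wh=(h[...,1]<40)&(h[...,2]>230); wh[100:]=0
for s,c,l in blobs(wh,100): print("white",s,c,ray(cw,c,.084))
# deck edges: subpixel via gradient on columns
g=cv2.cvtColor(im,cv2.COLOR_BGR2GRAY).astype(float)
gr=(h[...,1]<60)&(h[...,2]>110)
for v in (20,60,100,120):
    r=np.flatnonzero(gr[v,180:345])+180; print(v,r.min(),r.max(),ray(cw,[[r.min()-.5,v],[r.max()+.5,v]],.045).round(4).tolist())
for u in (205,230,260,290,315):
    r=np.flatnonzero(gr[90:150,u])+90; print("col",u,r.max(),ray(cw,[[u,r.max()+.5]],.045).round(4))
```

```text
blue [224, 8, 67, 85, 2642] ((258.53564453125, 48.45932388305664), (57.76219940185547, 79.12065124511719), 174.27764892578125) [[ 0.43080932 -0.2864903   0.066     ]]
white [486, 0, 26, 54, 907] [501.4, 29.0] [[ 0.38277964 -0.50789581  0.084     ]]
white [249, 33, 27, 30, 658] [262.0, 47.2] [[ 0.42753719 -0.28895614  0.084     ]]
20 191 332 [[0.4799, -0.226, 0.045], [0.4401, -0.3696, 0.045]]
60 194 329 [[0.4428, -0.2164, 0.045], [0.4033, -0.3591, 0.045]]
100 196 326 [[0.4031, -0.2049, 0.045], [0.3636, -0.3477, 0.045]]
120 197 325 [[0.3821, -0.1988, 0.045], [0.3424, -0.3422, 0.045]]
col 205 130 [[ 0.3682 -0.2045  0.045 ]]
col 230 130 [[ 0.3604 -0.2326  0.045 ]]
col 260 131 [[ 0.35  -0.266  0.045]]
col 290 131 [[ 0.3407 -0.2997  0.045 ]]
col 315 131 [[ 0.3329 -0.3278  0.045 ]]
```

View pics/w8z.png

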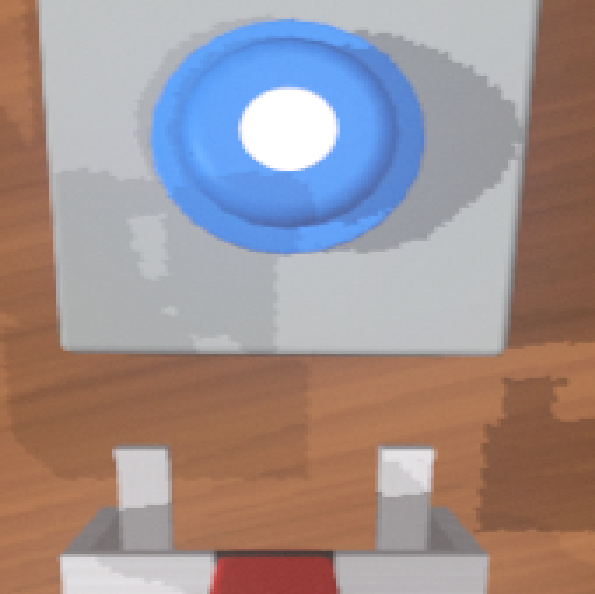

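Run:
```python
from h import *
import json
cw=json.load(open("w8.json")); cw={k:np.array(v) for k,v in cw.items()}
P=ray(cw,[[212.4,165.5],[303.2,165.5]],.2103-.1007+.008); print(P.round(4), P.mean(0).round(4))
t=np.array([.2931,-.2491]); m=np.array([.963,-.268]); n=np.array([.268,.963])
print("prong tip fwd",(P.mean(0)[:2]-t)@m,"lat",(P.mean(0)[:2]-t)@n, "width",np.linalg.norm(P[0]-P[1]))
o=np.array([.4275,-.2888]); print("cap fwd",(o-t)@m,"lat",(o-t)@n)
```

```text
[[ 0.3367 -0.2154  0.1176]
 [ 0.3139 -0.2977  0.1176]] [ 0.3253 -0.2565  0.1176]
prong tip fwd 0.033032406569475314 lat 0.0014731442737483456 width 0.08539001115125008
cap fwd 0.14006679999999996 lat -0.002211900000000017
```

```bash
python3 -m pendant '[[3,0.37,0,0,0,0,1],[3.1,0,0,0,0,0,1],[0,0,-3,0,0,0,1],[0,0,-2.5,0,0,0,1],[0,0,0,0,0,0,1],[0,0,0,0,0,0,1]]' 55;python3 - <<'E'
from h import *
st()
cw=robot.calibration("wrist")
im=robot.capture("wrist");cv2.imwrite("pics/w9.png",im)
im=robot.capture("side");cv2.imwrite("pics/s9.png",cv2.resize(im[100:200,230:380],None,fx=5,fy=5))
t=np.array([.2931,-.2491]);s=robot.state()['ee_pos'];m=np.array([.963,-.268]); n=np.array([.268,.963]);o=np.array([.4275,-.2888])
print("cap fwd",(o-s[:2])@m,"lat",(o-s[:2])@n)
E
```

```text
t: 16.92
ee_pos: [0.3444, -0.2672, 0.1491]
tcp_rot: [-0.7, 0.096, 0.701, 0.096]
ft_force: [0.4, 0.8, -2.9]
width: 0.0262
t 16.93 p [ 0.3444 -0.2672  0.1491] F [ 0.42  0.77 -2.86] w 0.0262 j [-0.82  0.13  1.9  -0.    1.12  1.02]
[[-0.002, -0.269, -0.963], [0.001, -0.963, 0.269], [-1.0, -0.001, 0.002]]
cap fwd 0.08588067062310678 lat 0.0015603007957297628
```

View pics/w9.png

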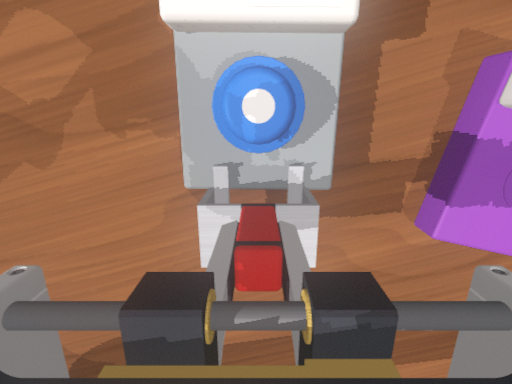

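View pics/s9.png

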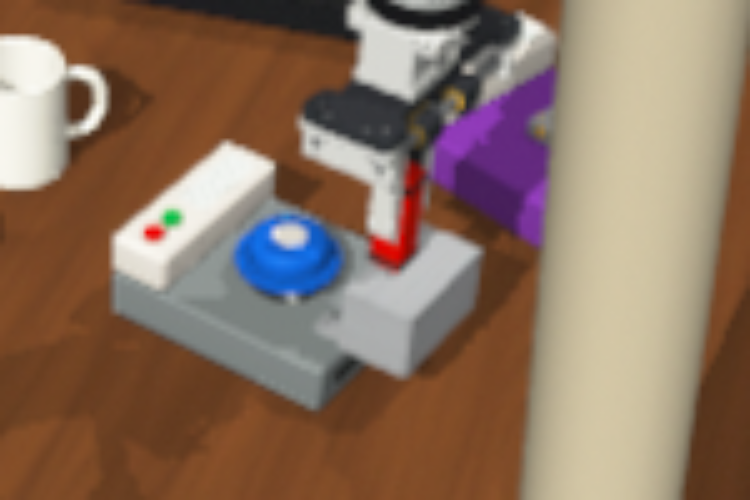

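```bash
python3 -m pendant '[[0,0,-2.5,0,0,0,1],[0,0,-2.5,0,0,0,1],[0,0,-2,0,0,0,1],[0,0,-1,0,0,0,1],[0,0,0,0,0,0,1]]' 58;python3 - <<'E'
from h import *
st()
im=robot.capture("wrist");cv2.imwrite("pics/w10.png",im)
s=robot.state()['ee_pos'];m=np.array([.963,-.268]); n=np.array([.268,.963]);o=np.array([.4275,-.2888])
print("cap fwd",(o-s[:2])@m,"lat",(o-s[:2])@n)
E
```

```text
t: 17.65
ee_pos: [0.4224, -0.2894, 0.1492]
tcp_rot: [-0.7, 0.096, 0.701, 0.096]
ft_force: [-0.2, 0.6, -2.0]
width: 0.0257
t 17.65 p [ 0.4224 -0.2894  0.1492] F [-0.16  0.65 -1.96] w 0.0257 j [-0.74  0.24  1.75 -0.    1.15  1.11]
[[-0.001, -0.269, -0.963], [0.0, -0.963, 0.269], [-1.0, -0.0, 0.001]]
cap fwd 0.005491894224460752 lat 0.0018054307647925386
```

View pics/w10.png

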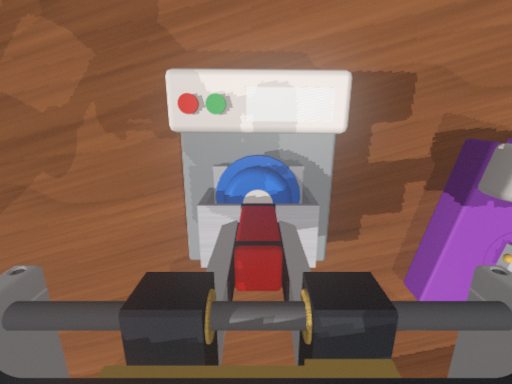

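```bash
python3 -m pendant '[[0,0,-0.3,0,0,0,1],[0,0,-0.15,0,0,0,1],[0,0,0,0,0,0,1]]';python3 -m pendant '[[0,0,-0.1,0,0,0,1],[0,0,0,0,0,0,1]]';python3 -m pendant '[[0,0,-0.1,0,0,0,1],[0,0,0,0,0,0,1]]'
```

```text
t: 18.08
ee_pos: [0.4266, -0.2907, 0.1495]
tcp_rot: [0.701, -0.096, -0.7, -0.096]
ft_force: [0.3, 0.8, -3.2]
width: 0.0258
t: 18.32
ee_pos: [0.4277, -0.291, 0.1494]
tcp_rot: [0.701, -0.096, -0.7, -0.096]
ft_force: [0.4, -0.4, -3.6]
width: 0.0258
t: 18.58
ee_pos: [0.4284, -0.2911, 0.1493]
tcp_rot: [-0.7, 0.096, 0.701, 0.096]
ft_force: [-0.9, 0.1, -2.8]
width: 0.0254
```

```bash
python3 -m pendant '[[0,0,-0.1,0,0,0,1],[0,0,0,0,0,0,1]]';python3 -m pendant '[[0,0,-0.1,0,0,0,1],[0,0,0,0,0,0,1]]';python3 - <<'E'
from h import *
im=robot.capture("wrist");cv2.imwrite("pics/w11.png",cv2.resize(im[120:290,180:340],None,fx=3.5,fy=3.5))
E
```

```text
t: 18.82
ee_pos: [0.429, -0.2912, 0.1492]
tcp_rot: [-0.7, 0.096, 0.701, 0.096]
ft_force: [-1.6, 1.5, -2.3]
width: 0.0256
t: 19.08
ee_pos: [0.4294, -0.2913, 0.1491]
tcp_rot: [-0.7, 0.096, 0.702, 0.096]
ft_force: [-4.7, 0.5, -1.3]
width: 0.0259
```

View pics/w11.png

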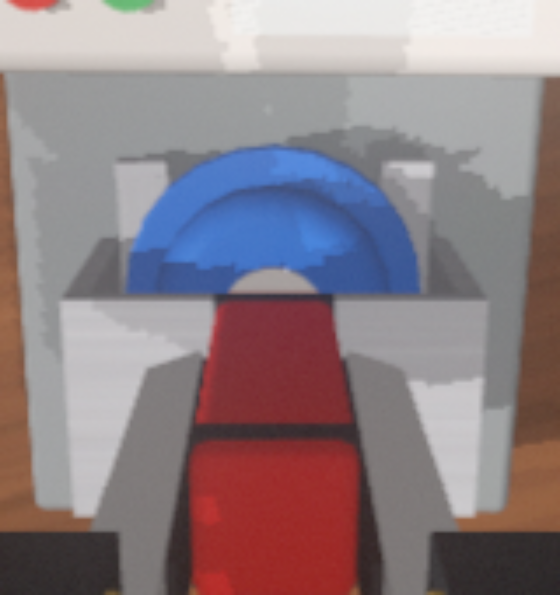

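```bash
python3 -m pendant '[[-0.3,0,0.05,0,0,0,1],[-0.3,0,0,0,0,0,1],[0,0,0,0,0,0,1]]' 60;python3 -m pendant '[[-0.15,0,0,0,0,0,1],[0,0,0,0,0,0,1]]';python3 -m pendant '[[-0.15,0,0,0,0,0,1],[0,0,0,0,0,0,1]]'
```

```text
t: 19.5
ee_pos: [0.43, -0.2914, 0.1556]
tcp_rot: [-0.7, 0.096, 0.701, 0.096]
ft_force: [-2.2, 1.4, -3.4]
width: 0.0262
t: 19.75
ee_pos: [0.4298, -0.2913, 0.1566]
tcp_rot: [-0.7, 0.096, 0.701, 0.096]
ft_force: [-3.0, 1.1, -5.8]
width: 0.0261
t: 20.0
ee_pos: [0.4295, -0.2912, 0.1577]
tcp_rot: [-0.7, 0.096, 0.701, 0.097]
ft_force: [-4.5, 0.6, -10.2]
width: 0.0258
```

```bash
python3 -m pendant '[[-0.2,0,0,0,0,0,1],[0,0,0,0,0,0,1]]';python3 -m pendant '[[-0.2,0,0,0,0,0,1],[0,0,0,0,0,0,1]]';python3 -m pendant '[[-0.2,0,0,0,0,0,1],[0,0,0,0,0,0,1]]'
python3 - <<'E'
from h import *
st()
im=robot.capture("wrist");cv2.imwrite("pics/w12.png",cv2.resize(im[120:290,180:340],None,fx=3.5,fy=3.5))
E
```

```text
t: 20.25
ee_pos: [0.4293, -0.2912, 0.1595]
tcp_rot: [-0.7, 0.096, 0.701, 0.097]
ft_force: [-4.2, 0.5, -14.4]
width: 0.0257
t: 20.5
ee_pos: [0.4298, -0.2913, 0.1632]
tcp_rot: [-0.7, 0.096, 0.701, 0.096]
ft_force: [-4.3, 2.7, -7.9]
width: 0.0252
t: 20.75
ee_pos: [0.4304, -0.292, 0.1669]
tcp_rot: [0.701, -0.097, -0.7, -0.096]
ft_force: [-5.5, 2.4, -0.7]
width: 0.0258
t 20.75 p [ 0.4304 -0.292   0.1669] F [-5.48  2.43 -0.72] w 0.0258 j [-0.73  0.23  1.71 -0.    1.2   1.11]
[[0.002, -0.27, -0.963], [-0.002, -0.963, 0.27], [-1.0, 0.001, -0.002]]
```

View pics/w12.png

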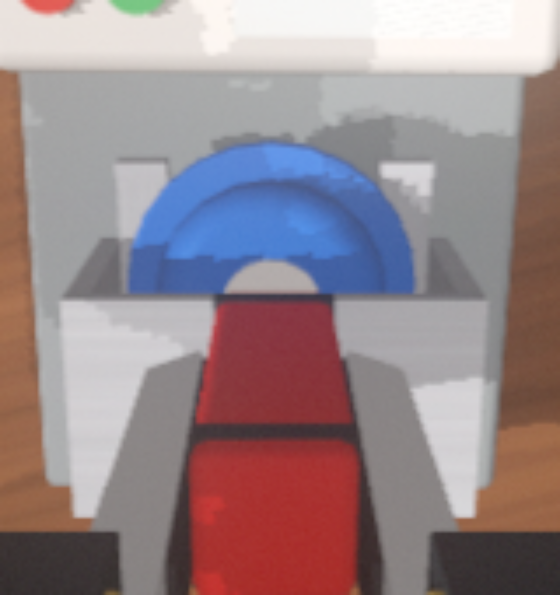

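```bash
python3 -m pendant '[[-0.1,0,0.1,0,0,0,1],[0,0,0,0,0,0,1]]';python3 -m pendant '[[-0.2,0,0,0,0,0,1],[-0.2,0,0,0,0,0,1],[0,0,0,0,0,0,1]]'
python3 - <<'E'
from h import *
st()
im=robot.capture("wrist");cv2.imwrite("pics/w13.png",cv2.resize(im[120:290,180:340],None,fx=3.5,fy=3.5))
E
```

```text
t: 21.05
ee_pos: [0.4303, -0.2922, 0.1675]
tcp_rot: [0.702, -0.097, -0.699, -0.095]
ft_force: [-2.8, 1.3, -1.6]
width: 0.0259
t: 21.42
ee_pos: [0.4304, -0.2921, 0.1699]
tcp_rot: [0.702, -0.097, -0.699, -0.096]
ft_force: [-0.6, -0.2, -5.1]
width: 0.0254
t 21.43 p [ 0.4304 -0.2921  0.1699] F [-0.62 -0.15 -5.12] w 0.0254 j [-0.73  0.23  1.71  0.    1.2   1.11]
[[0.003, -0.27, -0.963], [-0.002, -0.963, 0.27], [-1.0, 0.001, -0.003]]
```

View pics/w13.png

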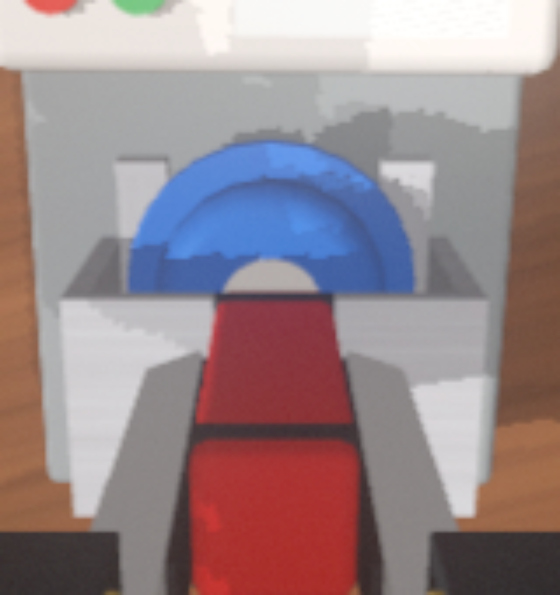

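```bash
python3 -m pendant '[[-0.25,0,0,0,0,0,1],[-0.25,0,0,0,0,0,1],[-0.3,0,0,0,0,0,1],[-0.4,0,0,0,0,0,1],[-0.5,0,0,0,0,0,1],[-0.5,0,0,0,0,0,1],[0,0,0,0,0,0,1],[0,0,0,0,0,0,1]]'
python3 - <<'E'
from h import *
st()
im=robot.capture("wrist");cv2.imwrite("pics/w14.png",im)
im=robot.capture("side");cv2.imwrite("pics/s14.png",cv2.resize(im[100:200,230:380],None,fx=5,fy=5))
E
```

```text
t: 22.48
ee_pos: [0.429, -0.2913, 0.1913]
tcp_rot: [-0.7, 0.096, 0.701, 0.096]
ft_force: [-0.3, 0.4, -3.8]
width: 0.0256
t 22.48 p [ 0.429  -0.2913  0.1913] F [-0.31  0.39 -3.76] w 0.0256 j [-0.73  0.21  1.67 -0.    1.26  1.11]
[[-0.0, -0.27, -0.963], [0.0, -0.963, 0.27], [-1.0, -0.0, 0.0]]
```

View pics/w14.png

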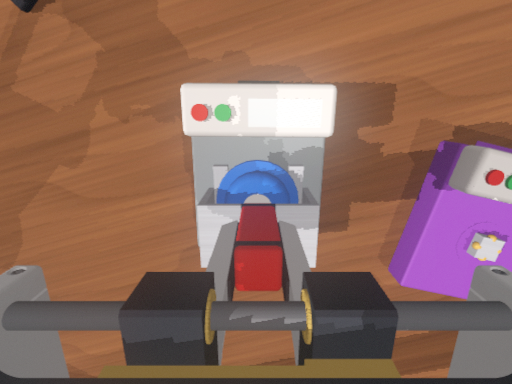

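View pics/s14.png

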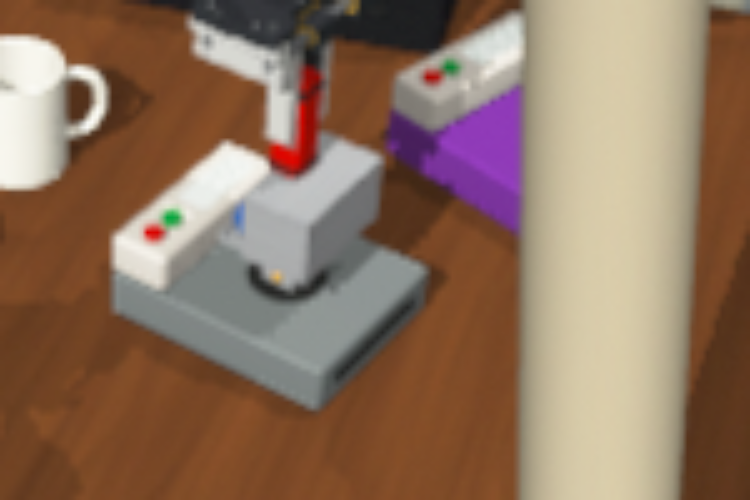

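```bash
python3 -m pendant '[[-1,0,0,0,0,0,1],[-1.5,0,0,0,0,0,1],[-0.8,0,0,0,0,0,1],[0,0,0,-0.1,0,0,1],[0,0,0,-0.16,0,0,1],[0,0,0,-0.16,0,0,1],[0,0,0,-0.16,0,0,1],[0,0,0,-0.16,0,0,1],[0,0,0,-0.14,0,0,1],[0,0,0,-0.09,0,0,1]]'; python3 -m pendant '[[0,0,0,0,0,0,1]]'
python3 - <<'E'
from h import *
st(); plan([.438,.3215,.22])
im=robot.capture("wrist");cv2.imwrite("pics/w15.png",im)
E
```

```text
t: 23.82
ee_pos: [0.4292, -0.2914, 0.225]
tcp_rot: [0.664, 0.242, -0.664, 0.243]
ft_force: [-0.7, 0.8, -4.8]
width: 0.0257
t: 23.95
ee_pos: [0.4292, -0.2914, 0.225]
tcp_rot: [0.665, 0.241, -0.665, 0.241]
ft_force: [0.1, -0.8, -4.7]
width: 0.0256
t 23.95 p [ 0.4292 -0.2914  0.225 ] F [ 0.1  -0.82 -4.68] w 0.0256 j [-0.73  0.19  1.62 -0.    1.33  0.14]
[[0.001, 0.641, -0.768], [-0.001, -0.768, -0.641], [-1.0, 0.001, -0.0]]
shift cm [  0.46 -46.49 -39.96] |d| 61.3
```

View pics/w15.png

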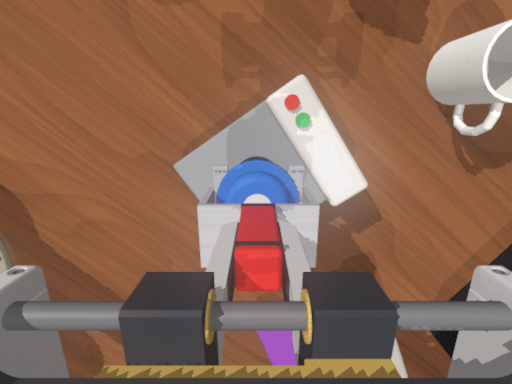

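```bash
python3 -m pendant '[[0,-1.5,-1.3,0,0,0,1],[0,-3,-2.6,0,0,0,1],[0,-4,-3.44,0,0,0,1],[0,-4,-3.44,0,0,0,1],[0,-4,-3.44,0,0,0,1],[0,-4,-3.44,0,0,0,1],[0,-4,-3.44,0,0,0,1],[0,-4,-3.44,0,0,0,1],[0,-4,-3.44,0,0,0,1],[0,-4,-3.44,0,0,0,1]]'; python3 -m pendant '[[0,-4,-3.44,0,0,0,1],[0,-3.5,-3,0,0,0,1],[0,-2,-1.7,0,0,0,1],[0,-0.5,-0.4,0,0,0,1],[0,0,0,0,0,0,1],[0,0,0,0,0,0,1]]'
python3 - <<'E'
from h import *
st(); plan([.438,.3215,.22])
im=robot.capture("wrist");cv2.imwrite("pics/w16.png",im)
im=robot.capture("side");cv2.imwrite("pics/s16.png",im)
E
```

```text
t: 25.25
ee_pos: [0.4345, 0.1927, 0.2247]
tcp_rot: [0.665, 0.241, -0.664, 0.241]
ft_force: [0.8, -0.2, -3.8]
width: 0.0257
t: 26.0
ee_pos: [0.4368, 0.3206, 0.2244]
tcp_rot: [-0.665, -0.241, 0.665, -0.241]
ft_force: [0.7, 1.0, -5.6]
width: 0.0261
t 26.0 p [0.4368 0.3206 0.2244] F [ 0.74  0.96 -5.55] w 0.0261 j [ 0.51  0.23  1.57 -0.    1.35  1.38]
[[-0.0, 0.641, -0.768], [-0.001, -0.768, -0.641], [-1.0, 0.001, 0.001]]
shift cm [ 0.44  0.   -0.15] |d| 0.46
```

View pics/w16.png

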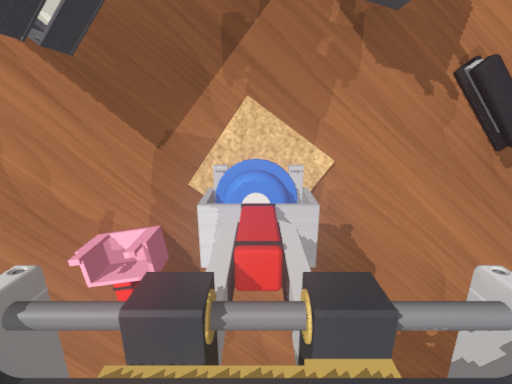

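View pics/s16.png

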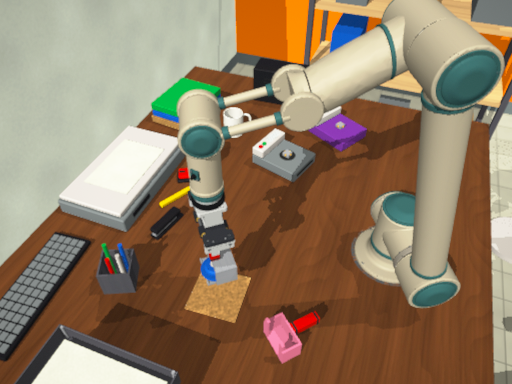

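```bash
python3 -m pendant '[[1.5,0,0,0,0,0,1],[3,0,0,0,0,0,1],[3,0,0,0,0,0,1],[2,0,0,0,0,0,1],[0.8,0,0,0,0,0,1],[0.2,0,0,0,0,0,1],[0,0,0,0,0,0,1]]'; python3 -m pendant '[[0.15,0,0,0,0,0,1],[0.15,0,0,0,0,0,1],[0.15,0,0,0,0,0,1],[0,0,0,0,0,0,1]]';  python3 -m pendant '[[0.15,0,0,0,0,0,1],[0.15,0,0,0,0,0,1],[0,0,0,0,0,0,1],[0,0,0,0,0,0,1]]'
python3 - <<'E'
from h import *
st()
im=robot.capture("wrist");cv2.imwrite("pics/w17.png",im)
E
```

```text
t: 26.98
ee_pos: [0.4377, 0.3219, 0.1199]
tcp_rot: [0.665, 0.241, -0.664, 0.241]
ft_force: [0.9, -0.1, -4.6]
width: 0.0259
t: 27.48
ee_pos: [0.4371, 0.3217, 0.1148]
tcp_rot: [-0.665, -0.241, 0.665, -0.241]
ft_force: [-0.3, 0.2, -4.5]
width: 0.026
t: 27.98
ee_pos: [0.4372, 0.3217, 0.1119]
tcp_rot: [0.665, 0.241, -0.665, 0.241]
ft_force: [0.3, -0.3, -2.6]
width: 0.0259
t 27.98 p [0.4372 0.3217 0.1119] F [ 0.31 -0.3  -2.64] w 0.0259 j [ 0.51  0.31  1.74 -0.    1.08  1.38]
[[0.0, 0.642, -0.767], [-0.0, -0.767, -0.642], [-1.0, 0.0, -0.0]]
```

View pics/w17.png

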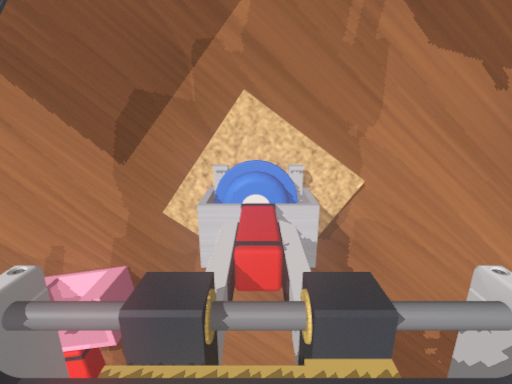

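```bash
python3 -m pendant '[[0.15,0,0,0,0,0,1],[0.15,0,0,0,0,0,1],[0.07,0,0,0,0,0,1],[0,0,0,0,0,0,1],[0,0,0,0,0,0,1]]'
python3 - <<'E'
from h import *
st()
im=robot.capture("wrist");cv2.imwrite("pics/w18.png",cv2.resize(im[120:290,180:340],None,fx=3.5,fy=3.5))
im=robot.capture("side");cv2.imwrite("pics/s18.png",cv2.resize(im[230:340,160:310],None,fx=5,fy=5))
E
```

```text
t: 28.65
ee_pos: [0.4372, 0.3217, 0.1081]
tcp_rot: [0.665, 0.241, -0.665, 0.241]
ft_force: [0.4, 0.7, -2.4]
width: 0.0257
t 28.65 p [0.4372 0.3217 0.1081] F [ 0.4   0.67 -2.35] w 0.0257 j [ 0.51  0.32  1.75 -0.    1.07  1.38]
[[0.0, 0.642, -0.767], [-0.0, -0.767, -0.642], [-1.0, 0.0, -0.0]]
```

View pics/w18.png

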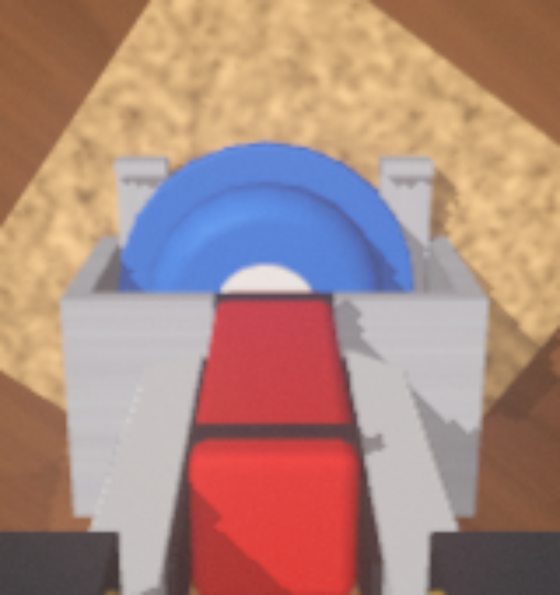

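View pics/s18.png

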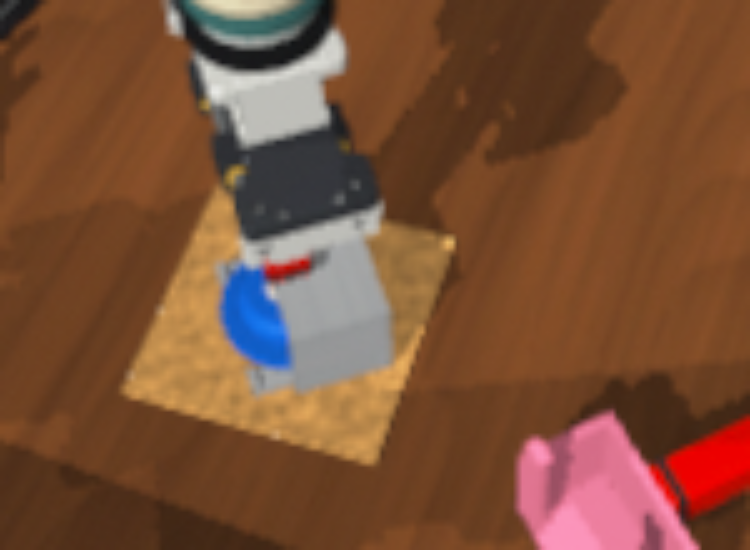

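```bash
python3 -m pendant '[[0,-0.1,0,0,0,0,1],[0,0,0.3,0,0,0,1],[0,0,0.5,0,0,0,1],[0,0,0.7,0,0,0,1],[0,0,0,0,0,0,1]]'
python3 - <<'E'
from h import *
st()
im=robot.capture("wrist");cv2.imwrite("pics/w19.png",cv2.resize(im[120:290,180:340],None,fx=3.5,fy=3.5))
E
```

```text
t: 29.38
ee_pos: [0.4242, 0.3123, 0.1081]
tcp_rot: [-0.664, -0.241, 0.665, -0.241]
ft_force: [0.3, 0.1, -1.7]
width: 0.0254
t 29.38 p [0.4242 0.3123 0.1081] F [ 0.33  0.07 -1.71] w 0.0254 j [ 0.5   0.3   1.78 -0.    1.06  1.38]
[[-0.001, 0.642, -0.767], [-0.0, -0.767, -0.642], [-1.0, -0.0, 0.001]]
```

View pics/w19.png

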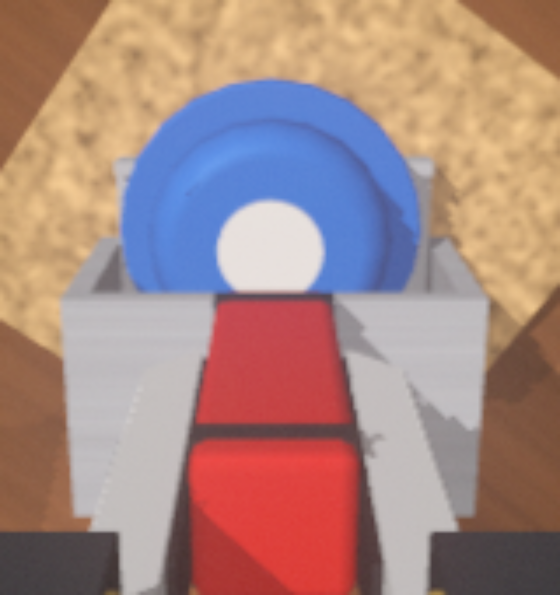

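```bash
python3 -m pendant '[[0,0,1,0,0,0,1],[0,0,1.5,0,0,0,1],[0,0,2,0,0,0,1],[0,0,2.5,0,0,0,1],[0,0,2.5,0,0,0,1],[0,0,2.5,0,0,0,1],[0,0,1.5,0,0,0,1],[0,0,0.5,0,0,0,1],[0,0,0,0,0,0,1]]'
python3 - <<'E'
from h import *
st()
im=robot.capture("wrist");cv2.imwrite("pics/w20.png",im)
im=robot.capture("side");cv2.imwrite("pics/s20.png",im)
E
```

```text
t: 30.55
ee_pos: [0.3181, 0.2232, 0.1084]
tcp_rot: [0.665, 0.241, -0.664, 0.241]
ft_force: [0.5, -0.0, -2.6]
width: 0.0256
t 30.55 p [0.3181 0.2232 0.1084] F [ 0.47 -0.   -2.56] w 0.0256 j [ 0.43  0.1   2.05 -0.    0.99  1.31]
[[0.001, 0.642, -0.767], [0.001, -0.767, -0.642], [-1.0, 0.0, -0.001]]
```

View pics/w20.png

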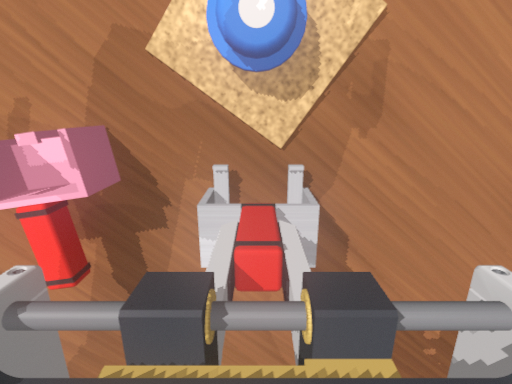

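View pics/s20.png

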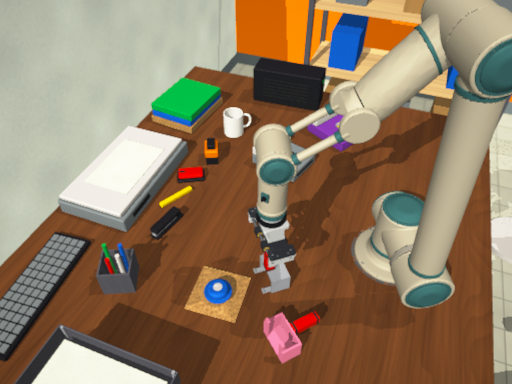

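```bash
python3 -m pendant '[[0.4,0,0,0,0,0,1],[0.2,0,0,0,0,0,1],[0,0,0,0,0,0,1]]'; python3 -m pendant '[[0.1,0,0,0,0,0,1],[0,0,0,0,0,0,1]]';python3 -m pendant '[[0.1,0,0,0,0,0,1],[0,0,0,0,0,0,1]]'
```

```text
t: 31.02
ee_pos: [0.3175, 0.223, 0.1018]
tcp_rot: [-0.664, -0.241, 0.665, -0.241]
ft_force: [-0.0, -0.3, -3.2]
width: 0.0259
t: 31.28
ee_pos: [0.3176, 0.223, 0.1011]
tcp_rot: [-0.665, -0.241, 0.665, -0.241]
ft_force: [-0.2, -0.3, -2.6]
width: 0.0254
t: 31.52
ee_pos: [0.3179, 0.2231, 0.1007]
tcp_rot: [0.665, 0.241, -0.664, 0.241]
ft_force: [-1.1, 0.2, 4.1]
width: 0.0259
```

Contact at the same height as before (0.1007), so I'm releasing.

```bash
python3 -m pendant '[[-0.03,0,0,0,0,0,1],[0,0,0,0,0,0,0.5],[0,0,0,0,0,0,0.4],[0,0,0,0,0,0,0.3],[0,0,0,0,0,0,0.2],[0,0,0,0,0,0,0],[0,0,0,0,0,0,0],[0,0,0,0,0,0,0],[0,0,0,0,0,0,0]]'; python3 -m pendant '[[-1.5,0,0,0,0,0,0],[-3,0,0,0,0,0,0],[-5,0,0,0,0,0,0],[-4,0,0,0,0,0,0],[0,0,2,0,0,0,0],[0,0,0,0,0,0,0],[0,0,0,0,0,0,0]]'
python3 - <<'E'
from h import *
st()
c=robot.calibration("wrist")
im=robot.capture("wrist");cv2.imwrite("pics/w21.png",im)
im=robot.capture("side");cv2.imwrite("pics/s21.png",im)
im=robot.capture("top");cv2.imwrite("pics/t21.png",im)
E
```

```text
t: 32.65
ee_pos: [0.3176, 0.223, 0.1005]
tcp_rot: [-0.665, -0.241, 0.665, -0.241]
ft_force: [-0.6, 0.7, -1.1]
width: 0.0941
t: 33.52
ee_pos: [0.3015, 0.2098, 0.2342]
tcp_rot: [-0.664, -0.241, 0.665, -0.241]
ft_force: [-0.1, 0.3, -0.6]
width: 0.0941
t 33.52 p [0.3015 0.2098 0.2342] F [-0.12  0.29 -0.61] w 0.0941 j [ 0.42 -0.05  1.86  0.    1.33  1.29]
[[-0.002, 0.642, -0.767], [-0.001, -0.767, -0.642], [-1.0, -0.001, 0.002]]
```

View pics/w21.png

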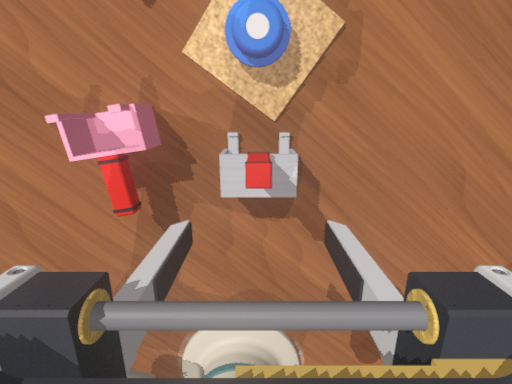

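View pics/s21.png

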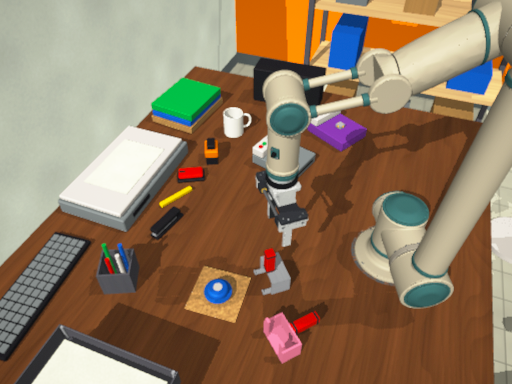

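View pics/t21.png

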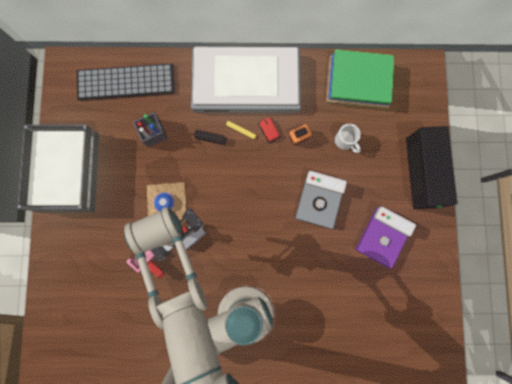

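Run:
```python
from h import *
c=robot.calibration("side"); im=cv2.imread("pics/s21.png")
for s,cc,l in blobs(masks(im)['blue'],60):
    if 200<cc[0]<235: P=ray(c,cc,.03); print("cap",P, np.hypot(*(P[0,:2]-[.438,.3215])), "to puller",np.hypot(*(P[0,:2]-[.3176,.223])))
a=cv2.imread("pics/s0.png") if 0 else cv2.imread("pics/side0.png")
d=cv2.absdiff(a,im).max(2)>40; 
for n,b in dict(mug=(222,105,252,138),stapler=(150,205,185,240),marker=(158,185,195,208),pot=(95,240,140,295),orange=(203,138,220,165)).items():
    print(n,d[b[1]:b[3],b[0]:b[2]].sum())
robot.job_done()
```

```text
cap [[0.43275701 0.33130465 0.03      ]] 0.011118459646154386 to puller 0.15808553447756013
mug 0
stapler 0
marker 0
pot 0
orange 0
the job is handed in; nothing more can be done
```

The job is done and handed in at about 34 s of the 70 s. `job_done` gives no verdict, so this rests on my own checks.

**What I did:**
- **Stand-up:** I gripped the lying puller at 45°, swung it upright on the desk and let go. The pictures show it standing on its own.
- **Pull:** I re-gripped the stem from above and slid the ledges under the flange until the back plate met its rim. The cap popped off at about 14 N, stayed level and rode on the puller.
- **Set-down:** I lowered the cap onto the mat, drew the puller straight back and stood it on the desk. I then released it and moved the gripper away.

**Last checks:**
- The cap stands upright on the mat, about 11 mm from its centre.
- The puller stands upright with its stem about 158 mm from the cap's centre, not touching it.
- In the side view, the mug, stapler, marker, pen pot and orange stamp show no change from the start. I only checked the mouse by eye, and it looks unmoved.

No check failed. The only disagreements were camera against arm position and between the two views of the mat, within about 3 mm and well inside the tolerances.

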